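Swap the salt shaker behind the mill and bottle in the spice rack

TASK

In the wooden spice rack the pepper mill and the chilli bottle stand in the way of the salt shaker behind them. First stand both of them on the flat wooden side board; then take the shaker out and stand it on the middle of the round cork coaster, and after that stand the loose spice jar in the middle of the shaker's old place in the rack's back bay. Finally put the mill and the bottle back in the rack, each exactly where it stood at the start, and keep everything upright throughout.

Things in the scene. Friction and masses are not known exactly. Their poses are not given: they have to be found in the camera images.
- rack: Wooden rack, fixed, 180 x 140 x 85 mm; origin under its centre, x from open front to back wall. Floor 10 mm thick. Front tray (rim 22 mm high): mill and bottle side by side near x -45, y +-32 mm, either way round. Behind: bay between cheeks 80 mm high, 64 mm apart, from x 0 to the back wall (inner face x 82, 85 high); there grip along the rack's x, once the tray is clear. Side slots stay empty.
- back_bay (a point): The middle of the shaker's place: point on the back bay's floor, 10 mm above the worktop, at x = +18 mm, y = 0 in the rack's frame; axes as the rack's. The shaker starts within 3 mm of it. A wall cupboard hangs 0.77 m above the worktop over its back part: work and carry low (fingers under about 0.28 m) or the forearm strikes it.
- pepper_mill: Turned dark wooden pepper mill, upright, 170 mm tall with a small metal knob on top, foot 58 mm across, head 48 mm across between 123 and 159 mm above its foot (grip the head, about 142 mm up); 0.13 to 0.23 kg. Origin at the centre of its underside, z up. Nothing turns.
- chilli_bottle: Slim glass chilli sauce bottle with a straw-coloured cap, upright, 184 mm tall, 48 mm across the body, to the touch an even taper from 48 mm across at 100 mm up to 25 mm at the top (grip about 160 mm up, 31 mm across, with about 30 N); 0.15 to 0.27 kg. Origin at the centre of its underside, z up.
- salt_shaker: Glass salt shaker with a rounded grey top, upright, 90 mm tall, 44 mm across up to 66 mm, then 34 mm; grip about 48 mm up; about 0.1 kg. It starts in the rack's back bay. Origin at the centre of its underside, z up.
- spice_jar: Glass spice jar with a dark brown cap and a green label, upright, 105 mm tall, 44 mm across, about 0.11 kg; it starts alone on the worktop in front of the rack (grip about 70 mm up). Origin at the centre of its underside, z up.
- side_board: Flat plain light wooden board, fixed, 110 (its x) x 210 (its y) x 12 mm, to the right of the rack; origin at the centre of its underside, so its top is 12 mm above the worktop. Room for the mill and the bottle side by side along its y, for example at y = +50 and -50 mm.
- coaster: Round cork coaster, fixed, 84 mm across, 7 mm thick, to the right of the rack, nearer or farther than the side board; origin at the centre of its underside.

How it is judged:
By the outcome, as a careful person would: the job done as asked, in the order asked, and still so for the second after the job is handed in, with the robot touching nothing.
It also fails if it takes over 144 s, if anything falls off the work surface, if the arm or the gripper's body presses on something with over 40 N, if the wrist force passes 120 N, or if a joint passes its speed limit or range.

ROBOT

A 7-joint arm with a two-finger parallel gripper is mounted at the origin on a cart in front of the work surface, level with it; the furniture and walls round the work are solid. World frame = base frame: x ahead of the robot, y to its left, z up, the work surface at z = 0. Lengths are in m, angles in degrees, forces in N, time in s.
With the tool pointing down it reaches from about 0.35 to 0.9 m from the base axis. Payload 7.2 kg.
Tool frame: the origin (TCP) lies on the centre line of the jaws, within the pads' length; the fingertips stand 11 mm ahead of it and the grasp point (between the pads) lies 8 mm behind it (tcp_to_tips is the distance from the TCP to the fingertips, in m); z points along the fingers, x is the direction in which the jaws open and shut, and the axes are right-handed (so a half turn about z gives the same grasp; the last joint's range is limited). The gripper opens to 85 mm and grips with 20 to 120 N. Pads are 22 mm wide; open, the fingers measure 114 mm over their backs; the gripper's body (76 mm by 85 mm) begins 54 mm behind the grasp point. The pads swing forward as they close: fully open they stand 13 mm farther back than shut.
Start: joints at [63.931, 23.554, -0.728, 91.456, 0.321, 64.991, -4.71], TCP at [0.236, -0.579, 0.242] pointing down, gripper open.
Joint ranges: [-169.25, 169.25], [-16.82, 113.86], [-84.01, 82.57], [7.8, 145.47], [-59.2, 239.2], [7.22, 106.19], [-163.78, 163.78]. Speed limits (degrees/s): [136.94, 136.94, 172.46, 172.46, 180, 180, 180].

INTERFACE

Orientations are given as [roll, pitch, yaw] about the fixed x, y, z axes, in that order (R = Rz(yaw) Ry(pitch) Rx(roll)).
In Python, from bench import * gives the robot as it stands. The module is installed in compiled form; this text tells all that it offers.
- The arm moves only by the tool play_rows, never from a script. Its argument "targets" is a list of rows, each an object of numbers: "fingers": the finger opening in m, from 0 to 0.0854; "x", "y", "z": the shift along the tool's x, y, z in m; "rx", "ry", "rz": the turn, a rotation vector about the tool's x, y, z in degrees. In form: [{"fingers": .., "x": .., "y": .., "z": .., "rx": .., "ry": .., "rz": ..}, ...]. A call has 1 to 12 rows; each row shifts and turns the commanded pose from where the row before left it, along the tool's axes as they then stand; what a row does not reach is not made up. A row lasts 1/12 s, in which the tool goes at most 41.7 mm and 7.16 degrees, less where a joint would pass 70% of its speed; a pose out of reach is approached as far as the arm can. A call is refused whole if a number of a shift passes 0.0417 or a number of a turn 7.16, either way. A call with a gripper value outside its range is refused whole. The fingers move at their own pace and stop on an object; the grip force is fixed at half the most. Time passes only in rows, so rows that do not move let the fingers close. It gives the time, the measured TCP pose, the force and the opening at its end, in the units of the state.
- sense(): the state, without advancing time (a new reading comes with each control period).
- get_image(name): name is "side" or "top" or "wrist"; returns a dict with "image" (480x640x3 uint8, blue, green, red), "camera_matrix" (3x3 intrinsics, pixels), "extrinsics" (4x4, takes a point from world to camera coordinates). Camera axes: x right, y down, z forward; pixel columns grow to the right and rows downward; lengths in m; the calibration is good to about 2 mm. A picture is of the moment at which its call begins. There is no depth.
- close_job(): hands the job in, once; it reports no verdict.
Trained networks look in a picture, given as the dict that the camera call returned (one of the last four; its "shot" number tells which), for a name from the list of things; names that differ only in an ending like _2 or _b are one class to them, and where a whole thing is asked for, a point or a joint stands for the part that bears it (a point fixed in the world has none). Each returns a list of dicts, best first, with "confidence" (0 to 1); they miss things now and then, are a little off and sometimes report something else, mostly with a low value. They report only what shows in the picture. A call takes as long as a camera call.
- cut_out(picture, thing): "mask" (480x640 bool, what is visible of it) and "location" ([column, row] in pixels, amid what is visible of it).
- mark_of(picture, thing): "location" ([column, row] in pixels: a listed point, or the origin of a listed thing).
The state is a dict: "t": time; "joint_positions": joint angles; "joint_vel": joint speeds; "effort": joint torques, N m; "eef_pos": TCP position; "ee_rot": TCP orientation; "contact_force": force on the tool from outside, world axes, zero at the start; "torque": the same for the moment, N m; "opening": finger opening in m.
Only numpy, scipy, OpenCV 4.12 (cv2) and the standard library are available. Lean on these libraries where they do the work, as an engineer would, in place of code of your own. Each camera call takes 0.05 s, during which the arm holds its last target. There are 200 camera calls.

## Working session

There is one attempt and no reset: what is moved stays moved. The work goes in short steps, Python scripts to look and compute and a tool call to move; the robot and the scene stay as the last step left them, time stands still between calls to the robot, and variables do not carry over. Pictures are saved under pics/ and viewed, about 12 in all and at most 16, crops included, and the job is handed in when it is done.

Besides the shell and the picture viewer there is one more tool, called after "Call:" as name([rows], argument=value, ...), one row to a line, values as JSON. play_rows: Moves the arm, as the interface text tells. Its arguments: {"type":"object","properties":{"targets":{"type":"array","items":{"type":"object","properties":{"fingers":{"type":"number"},"x":{"type":"number"},"y":{"type":"number"},"z":{"type":"number"},"rx":{"type":"number"},"ry":{"type":"number"},"rz":{"type":"number"}}}}},"required":["targets"]}

```bash
mkdir -p pics
python3 - <<'E'
from bench import *
import cv2,numpy as np
s=sense(); print({k:np.round(v,3).tolist() for k,v in s.items()})
for n in ("side","top"):
    p=get_image(n); cv2.imwrite(f"pics/a_{n}.png",p["image"])
    print(n,np.round(p["camera_matrix"],1).tolist(),np.round(p["extrinsics"],3).tolist())
    for t in "rack back_bay pepper_mill chilli_bottle salt_shaker spice_jar side_board coaster".split():
        print(t,[(np.round(d["location"],1).tolist(),round(d["confidence"],2)) for d in mark_of(p,t)[:2]])
E
```

```text
{'t': 0.0, 'joint_positions': [63.932, 23.601, -0.73, 91.505, 0.321, 64.99, -4.711], 'joint_vel': [-0.028, -0.078, 0.058, 0.018, -0.058, -0.011, 0.069], 'effort': [0.001, -60.062, 0.682, -29.941, 0.014, 0.011, -0.0], 'eef_pos': [0.236, -0.578, 0.241], 'ee_rot': [179.994, 0.094, -67.838], 'contact_force': [-0.292, 0.557, 0.105], 'torque': [-0.006, -0.03, -0.021], 'opening': 0.085}
side [[568.5, 0.0, 324.5], [0.0, 568.5, 248.4], [0.0, 0.0, 1.0]] [[0.942, -0.335, -0.014, -0.495], [-0.218, -0.582, -0.783, 0.141], [0.255, 0.741, -0.621, 0.749], [0.0, 0.0, 0.0, 1.0]]
rack [([357.2, 211.4], 0.59)]
back_bay [([370.0, 206.6], 0.62), ([346.3, 224.5], 0.35)]
pepper_mill [([323.6, 206.7], 0.96)]
chilli_bottle [([345.1, 223.5], 0.86)]
salt_shaker [([368.1, 204.7], 0.71)]
spice_jar [([255.7, 256.8], 0.73), ([326.1, 362.4], 0.45)]
side_board [([327.7, 363.4], 0.91)]
coaster [([416.0, 311.5], 0.91)]
top [[452.0, 0.0, 324.1], [0.0, 452.0, 247.3], [0.0, 0.0, 1.0]] [[-0.026, -0.999, -0.024, 0.002], [-0.983, 0.03, -0.182, 0.531], [0.183, 0.018, -0.983, 0.79], [0.0, 0.0, 0.0, 1.0]]
rack [([261.3, 208.3], 0.94)]
back_bay [([259.0, 198.1], 0.75)]
pepper_mill [([244.6, 231.0], 0.58)]
chilli_bottle [([274.8, 224.7], 0.83)]
salt_shaker [([260.2, 196.1], 0.71)]
spice_jar [([286.5, 305.6], 0.66)]
side_board [([414.5, 284.1], 0.82), ([286.4, 304.5], 0.3)]
coaster [([387.7, 210.8], 0.65)]
```

```bash
cat > h.py <<'E'
from bench import *
import cv2,numpy as np
from scipy.spatial.transform import Rotation as R
def cam(p): return np.array(p["camera_matrix"]),np.array(p["extrinsics"])
def back(p,uv,z):
    K,E=cam(p); d=E[:3,:3].T@np.linalg.inv(K)@[uv[0],uv[1],1]; c=-E[:3,:3].T@E[:3,3]
    return c+d*(z-c[2])/d[2]
def proj(p,X):
    K,E=cam(p); q=np.atleast_2d(X)@E[:3,:3].T+E[:3,3]; q=q@K.T; return q[:,:2]/q[:,2:]
def tri(ps,uvs):
    A=[]
    for p,uv in zip(ps,uvs):
        K,E=cam(p);P=K@E[:3]; A+= [uv[0]*P[2]-P[0],uv[1]*P[2]-P[1]]
    v=np.linalg.svd(A)[2][-1]; return v[:3]/v[3]
def shift(tgt,yaw):  # tool shift for world target, tool down
    s=sense(); Rm=R.from_euler('xyz',s["ee_rot"],degrees=True)
    return Rm.inv().apply(np.array(tgt)-s["eef_pos"]), (Rm.inv()*R.from_euler('xyz',[180,0,yaw],degrees=True)).as_rotvec(degrees=True)
E
python3 - <<'E'
from h import *
ps=[get_image("side"),get_image("top")]
Z=dict(rack=0,back_bay=.01,pepper_mill=.01,chilli_bottle=.01,salt_shaker=.01,spice_jar=0,side_board=0,coaster=0)
for t,z in Z.items():
    m=[mark_of(p,t) for p in ps]
    if all(m): print(t,[np.round(back(p,a[0]["location"],z),3)[:2].tolist() for p,a in zip(ps,m)],np.round(tri(ps,[a[0]["location"] for a in m]),3))
for p,n in zip(ps,("side","top")):
    x,y=(180,130) if n=="side" else (190,140)
    c=p["image"][y:y+270,x:x+300]; cv2.imwrite(f"pics/b_{n}.png",cv2.resize(c,None,fx=2.2,fy=2.2,interpolation=2))
E
```

```text
rack [[0.629, 0.116], [0.624, 0.121]] [ 0.628  0.121 -0.004]
back_bay [[0.653, 0.122], [0.645, 0.114]] [0.646 0.113 0.016]
pepper_mill [[0.575, 0.133], [0.572, 0.144]] [0.577 0.145 0.001]
chilli_bottle [[0.597, 0.08], [0.642, 0.118]] [ 0.63   0.127 -0.025]
salt_shaker [[0.65, 0.12], [0.645, 0.113]] [0.645 0.112 0.016]
spice_jar [[0.432, 0.063], [0.432, 0.061]] [0.432 0.061 0.001]
side_board [[0.461, -0.187], [0.46, -0.186]] [ 0.461 -0.186 -0.001]
coaster [[0.616, -0.133], [0.611, -0.147]] [ 0.608 -0.146  0.014]
```

View pics/a_side.png

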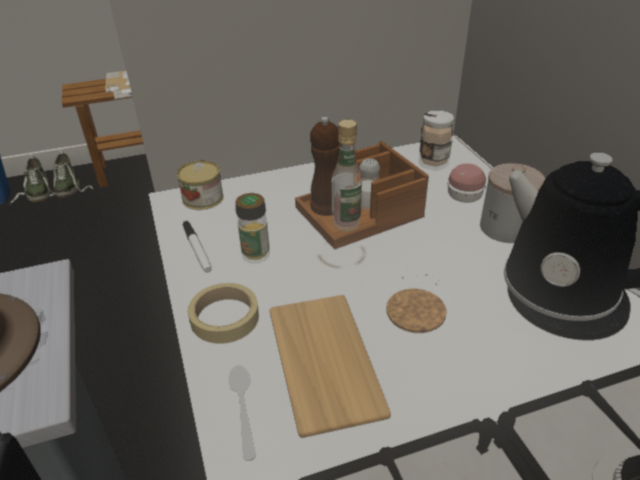

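View pics/b_top.png

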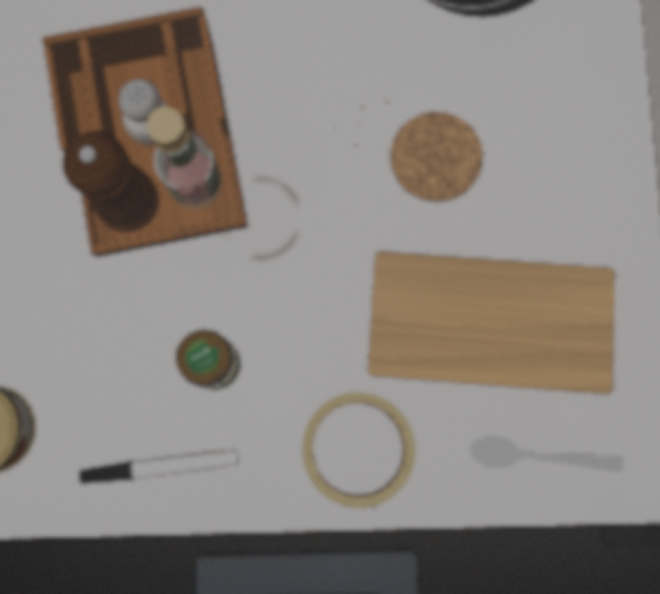

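The side view shows the mill left at column 325, the bottle at 347, the shaker behind at 370, the jar at (253,225), the board at (327,362) and the coaster at (416,310). The top crop shows the rack yawed slightly to the left, with the mill on the left and the bottle on the right.

View pics/b_side.png

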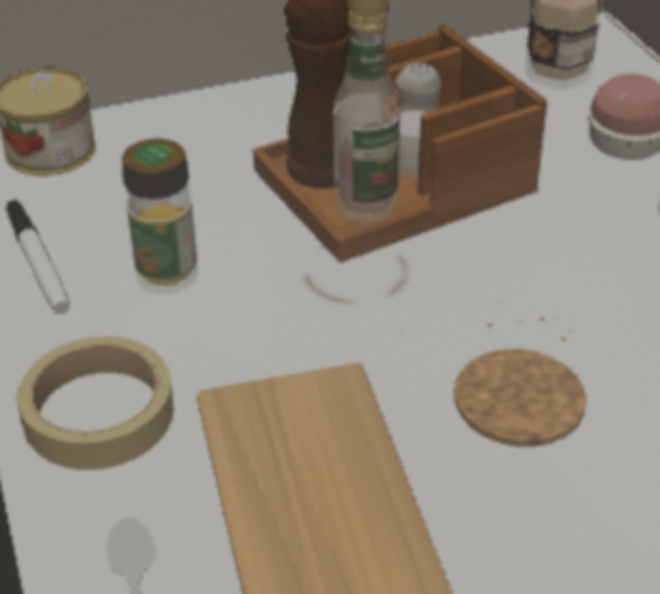

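Run:
```python
from h import *
from scipy.optimize import least_squares
ps=[get_image("side"),get_image("top")]
# rack corners top view
px=np.array([[95,253],[245,228],[204,8],[45,38]])/2.2+[190,140]
L=np.array([[-.09,.07,.022],[-.09,-.07,.022],[.09,-.07,.085],[.09,.07,.085]])
def W(v,L): 
    c,s=np.cos(v[2]),np.sin(v[2]); return L@np.array([[c,s,0],[-s,c,0],[0,0,1]])+[v[0],v[1],0]
f=least_squares(lambda v:(proj(ps[1],W(v,L))-px).ravel(),[.63,.12,.2]); v=f.x
print(v[:2],np.degrees(v[2]),f.fun.round(1)); print("side proj corners",proj(ps[0],W(v,L)).round(1).tolist())
print("bay,mill+,bottle-",W(v,np.array([[.018,0,.01],[-.045,.032,.01],[-.045,-.032,.01]])).round(3).tolist())
out=[]
for t in ("pepper_mill","chilli_bottle","salt_shaker","spice_jar","side_board","coaster","rack"):
    print(t)
    for p in ps:
        for d in cut_out(p,t)[:1]:
            m=d["mask"];ys,xs=np.nonzero(m); print("  ",np.round(d["location"],1),round(d["confidence"],2),m.sum(),xs.min(),xs.max(),ys.min(),ys.max(), "topc",xs[ys<ys.min()+3].mean().round(1))
# table-level fits for board & coaster from masks (top faces)
    if t in("side_board","coaster"):
        z=.012 if t=="side_board" else .007
        for p in ps:
            m=cut_out(p,t)[0]["mask"].astype(np.uint8); c=max(cv2.findContours(m,0,1)[0],key=len)[:,0]
            w=np.array([back(p,u,z)[:2] for u in c],np.float32); print("  rect",cv2.minAreaRect(w),"circ",cv2.minEnclosingCircle(w))
```

```text
[0.62345888 0.11096016] 9.01393378570344 [-1.9  1.5  1.7 -0.6  1.1 -0.5 -0.9 -0.5]
side proj corners [[291.2, 198.8], [330.1, 241.5], [426.9, 177.2], [379.8, 141.7]]
bay,mill+,bottle- [[0.641, 0.114, 0.01], [0.574, 0.136, 0.01], [0.584, 0.072, 0.01]]
pepper_mill
   [323.  166.1] 0.68 2174 309 338 117 215 topc 324.5
   [240.5 224.1] 0.87 1361 219 262 199 245 topc 233.5
chilli_bottle
   [347.9 184.2] 0.69 2649 331 362 119 231 topc 346.3
   [269.4 214.6] 0.78 993 258 290 189 235 topc 265.8
salt_shaker
   [368.1 177.9] 0.6 684 359 380 159 211 topc 369.7
   [254.7 184.6] 0.77 336 245 264 176 205 topc 253.5
spice_jar
   [250.1 227.4] 0.87 2032 235 269 193 264 topc 250.5
   [284.5 304.9] 0.67 615 270 299 290 317 topc 282.7
side_board
   [417.8 286. ] 0.9 6359 358 469 254 318 topc 374.0Traceback (most recent call last):
  File "<stdin>", line 22, in <module>
IndexError: list index out of range
```

The crop gives the rack's front corners at about (296,200) and (335,244) in the side picture and its back top corners at (428,176) and (383,144). The coaster is centred near (416,310).

Run:
```python
from h import *
from scipy.optimize import least_squares
ps=[get_image("side"),get_image("top")]
T=np.array([[95,253],[245,228],[204,8],[45,38]])/2.2+[190,140]
S=np.array([[255,155],[342,250],[545,100],[447,30]])/2.2+[180,130]
L=np.array([[-.09,.07,.022],[-.09,-.07,.022],[.09,-.07,.085],[.09,.07,.085]])
def W(v,L):
    c,s=np.cos(v[2]),np.sin(v[2]); return L@np.array([[c,s,0],[-s,c,0],[0,0,1]])+[v[0],v[1],0]
for h in (.022,.032):
    L[:2,2]=h
    f=least_squares(lambda v:np.r_[(proj(ps[1],W(v,L))-T).ravel(),(proj(ps[0],W(v,L))-S).ravel()],[.63,.12,.2]); v=f.x
    print(h,v[:2],np.degrees(v[2]),f.fun.round(1)); 
    print("bay,mill+,bottle-",W(v,np.array([[.018,0,.01],[-.045,.032,.01],[-.045,-.032,.01]])).round(4).tolist())
def show(n,t,s,z):
    print(n,tri(ps[::-1],[t,s]).round(4),"top",back(ps[1],t,z)[:2].round(4),"side",back(ps[0],s,z)[:2].round(4))
f=lambda a,b:np.array([a,b])/2.2
show("knob",f(88,155)+[190,140],[324.5,119.5],.180)
show("cap",f(166,124)+[190,140],[347.3,124],.194)
show("salt",f(139,95)+[190,140],f(419,72)+[180,130],.098)
show("jarcap",f(203,355)+[190,140],f(154,153)+[180,130],.105)
show("coaster",f(436,156)+[190,140],f(520,395)+[180,130],.007)
B=np.array([[377,252],[615,267],[612,392],[369,376]])/2.2+[190,140]
b=np.array([back(ps[1],u,.012)[:2] for u in B]); print("board",b.round(3).tolist(),b.mean(0))
B=[[271,306],[345,297],[384,417],[304,430]]
b=np.array([back(ps[0],u,.012)[:2] for u in B]); print("board",b.round(3).tolist(),b.mean(0))
```

```text
0.022 [0.62638618 0.10915822] 9.543854665759888 [-0.5  0.2  3.  -2.5  1.6 -2.3 -0.3 -1.6 -3.  -1.1 -2.6 -1.7  1.4  1.6
 -2.  -1.8]
bay,mill+,bottle- [[0.6441, 0.1121, 0.01], [0.5767, 0.1333, 0.01], [0.5873, 0.0701, 0.01]]
0.032 [0.62505255 0.10644737] 10.25079766781346 [ 0.4  0.3  4.5 -3.4  2.4 -2.   0.6 -0.4 -3.7 -4.6 -2.  -5.4  1.4  2.1
 -2.9 -1.2]
bay,mill+,bottle- [[0.6428, 0.1097, 0.01], [0.5751, 0.1299, 0.01], [0.5865, 0.067, 0.01]]
knob [0.5742 0.133  0.1772] top [0.5709 0.1328] side [0.5739 0.1276]
cap [0.5895 0.0737 0.1941] top [0.588 0.074] side [0.5905 0.074 ]
salt [0.6452 0.11   0.0983] top [0.643  0.1106] side [0.647  0.1108]
jarcap [0.4311 0.0586 0.1084] top [0.4297 0.0592] side [0.4331 0.0637]
coaster [ 0.6108 -0.1413  0.0057] top [ 0.608  -0.1404] side [ 0.6117 -0.1424]
board [[0.522, -0.084], [0.502, -0.29], [0.395, -0.278], [0.414, -0.073]] [ 0.45823446 -0.18100201]
board [[0.422, -0.07], [0.526, -0.089], [0.495, -0.291], [0.404, -0.276]] [ 0.46150087 -0.1812294 ]
```

```bash
cat >> h.py <<'E'
import json
def plan(wps,pose=None):
    """wps: (x,y,z,yaw,fingers,nrows). prints rows, smooth profile, shifts rounded to 0.5 mm / 0.1 deg cumulatively"""
    if pose is None:
        s=sense(); pose=(np.array(s["eef_pos"]),np.array(s["ee_rot"]))
    p=np.array(pose[0],float); Rm=R.from_euler('xyz',pose[1],degrees=True); rows=[]
    for x,y,z,yaw,fg,n in wps:
        p0=p.copy(); R0=Rm; R1=R.from_euler('xyz',[180,0,yaw],degrees=True); rv=(R0.inv()*R1).as_rotvec()
        for k in range(1,n+1):
            u=k/n; u=u if n<4 else (0.6*u+0.4*(3*u*u-2*u**3))
            t=p0+u*(np.array([x,y,z])-p0); Rt=R0*R.from_rotvec(u*rv)
            d=np.round(Rm.inv().apply(t-p)*2000)/2000; r=np.round((Rm.inv()*Rt).as_rotvec(degrees=True),1)
            r[np.abs(r)<.15]=0
            row=dict(fingers=fg)
            row.update({a:float(b) for a,b in zip("xyz",d) if b}); row.update({a:float(b) for a,b in zip(("rx","ry","rz"),r) if b})
            if np.abs(d).max()>.0417 or np.abs(r).max()>7.16: print("TOO BIG",row)
            rows.append(row); p=p+Rm.apply(d); Rm=Rm*R.from_rotvec(r,degrees=True)
    for i in range(0,len(rows),12): print(json.dumps(rows[i:i+12]))
    return p,Rm.as_euler('xyz',degrees=True)
E
python3 - <<'E'
from h import *
plan([(.45,-.25,.25,-29,.085,12),(.55,.04,.25,9.5,.085,11),(.589,.073,.25,9.5,.085,3)])
E
```

```text
[{"fingers": 0.085, "x": -0.013, "y": -0.0185, "z": -0.0005, "rz": -2.2}, {"fingers": 0.085, "x": -0.015, "y": -0.024, "z": -0.0005, "rz": -2.8}, {"fingers": 0.085, "x": -0.016, "y": -0.028, "z": -0.0005, "rz": -3.3}, {"fingers": 0.085, "x": -0.016, "y": -0.032, "z": -0.001, "rz": -3.5}, {"fingers": 0.085, "x": -0.015, "y": -0.035, "z": -0.0005, "rz": -3.8}, {"fingers": 0.085, "x": -0.013, "y": -0.037, "z": -0.001, "rz": -3.8}, {"fingers": 0.085, "x": -0.01, "y": -0.038, "z": -0.0005, "rz": -3.9}, {"fingers": 0.085, "x": -0.0075, "y": -0.037, "z": -0.001, "rz": -3.7}, {"fingers": 0.085, "x": -0.005, "y": -0.0355, "z": -0.0005, "rz": -3.6}, {"fingers": 0.085, "x": -0.0025, "y": -0.0325, "z": -0.0005, "rz": -3.2}, {"fingers": 0.085, "x": -0.0005, "y": -0.028, "z": -0.001, "rz": -2.8}, {"fingers": 0.085, "x": 0.001, "y": -0.023, "rz": -2.2}]
[{"fingers": 0.085, "x": -0.0035, "y": -0.0195, "rz": -2.5}, {"fingers": 0.085, "x": -0.003, "y": -0.024, "rz": -3.0}, {"fingers": 0.085, "x": -0.0025, "y": -0.0285, "rz": -3.6}, {"fingers": 0.085, "x": -0.0005, "y": -0.031, "rz": -3.9}, {"fingers": 0.085, "x": 0.002, "y": -0.033, "rz": -4.2}, {"fingers": 0.085, "x": 0.004, "y": -0.033, "rz": -4.2}, {"fingers": 0.085, "x": 0.0065, "y": -0.0325, "rz": -4.1}, {"fingers": 0.085, "x": 0.008, "y": -0.03, "rz": -3.9}, {"fingers": 0.085, "x": 0.0095, "y": -0.0265, "rz": -3.6}, {"fingers": 0.085, "x": 0.0095, "y": -0.0225, "rz": -3.1}, {"fingers": 0.085, "x": 0.009, "y": -0.018, "rz": -2.4}, {"fingers": 0.085, "x": 0.0145, "y": -0.0085}]
[{"fingers": 0.085, "x": 0.0145, "y": -0.009}, {"fingers": 0.085, "x": 0.0145, "y": -0.0085}]
```

Call:
play_rows([
  {"fingers": 0.085,"x": -0.01,"y": -0.02,"rz": -3},
  {"fingers": 0.085,"x": -0.01,"y": -0.03,"rz": -3.3},
  {"fingers": 0.085,"x": -0.01,"y": -0.032,"rz": -3.3},
  {"fingers": 0.085,"x": -0.01,"y": -0.032,"rz": -3.3},
  {"fingers": 0.085,"x": -0.01,"y": -0.032,"rz": -3.3},
  {"fingers": 0.085,"x": -0.01,"y": -0.032,"rz": -3.3},
  {"fingers": 0.085,"x": -0.01,"y": -0.032,"rz": -3.3},
  {"fingers": 0.085,"x": -0.01,"y": -0.032,"rz": -3.3},
  {"fingers": 0.085,"x": -0.01,"y": -0.032,"rz": -3.3},
  {"fingers": 0.085,"x": -0.008,"y": -0.032,"rz": -3.3},
  {"fingers": 0.085,"x": -0.005,"y": -0.032,"rz": -3.3},
  {"fingers": 0.085,"y": -0.032,"rz": -3.3},
])

```text
$.targets[0]: bad value
```

Call:
play_rows([
  {"fingers": 0.085,"y": -0.03,"rz": -3.5},
  {"fingers": 0.085,"y": -0.03,"rz": -3.5},
  {"fingers": 0.085,"y": -0.03,"rz": -3.5},
  {"fingers": 0.085,"y": -0.03,"rz": -3.5},
  {"fingers": 0.085,"y": -0.03,"rz": -3.5},
  {"fingers": 0.085,"y": -0.03,"rz": -3.5},
  {"fingers": 0.085,"y": -0.03,"rz": -3.5},
  {"fingers": 0.085,"y": -0.03,"rz": -3.5},
  {"fingers": 0.085,"y": -0.03,"rz": -3.5},
  {"fingers": 0.085,"y": -0.02,"rz": -3.5},
  {"fingers": 0.085,"y": -0.01,"rz": -2},
  {"fingers": 0.085},
])

```text
$.targets[0]: bad value
```

Run:
```python
from h import *
s=sense(); print(s["t"],np.round(s["eef_pos"],4),np.round(s["ee_rot"],2),np.round(s["joint_positions"],1))
p=get_image("wrist"); cv2.imwrite("pics/w1.png",p["image"])
K,E=cam(p); print("cam pos",-E[:3,:3].T@E[:3,3], "fwd",E[2,:3])
for t in ("pepper_mill","chilli_bottle","salt_shaker","rack","back_bay"):
    print(t,[(np.round(d["location"],1).tolist(),round(d["confidence"],2)) for d in mark_of(p,t)[:1]])
print(s["eef_pos"]); plan([(.586,.073,.25,9.5,.085,7)])
```

```text
2.55 [ 0.2357 -0.5789  0.2423] [180.    -0.   -67.84] [63.9 23.6 -0.7 91.5  0.3 65.  -4.7]
cam pos [ 0.30641313 -0.54969498  0.37389481] fwd [-0.28086489 -0.11462231 -0.95287808]
pepper_mill []
chilli_bottle []
salt_shaker []
rack []
back_bay []
[ 0.23572534 -0.57885008  0.24229455]
TOO BIG {'fingers': 0.085, 'x': -0.051, 'y': -0.0615, 'z': -0.001, 'rz': -8.3}
TOO BIG {'fingers': 0.085, 'x': -0.055, 'y': -0.0905, 'z': -0.001, 'rz': -11.1}
TOO BIG {'fingers': 0.085, 'x': -0.0415, 'y': -0.1135, 'z': -0.001, 'rz': -12.7}
TOO BIG {'fingers': 0.085, 'x': -0.0165, 'y': -0.1255, 'z': -0.0015, 'rz': -13.2}
TOO BIG {'fingers': 0.085, 'x': 0.012, 'y': -0.1205, 'z': -0.0015, 'rz': -12.6}
TOO BIG {'fingers': 0.085, 'x': 0.033, 'y': -0.1005, 'z': -0.001, 'rz': -11.1}
TOO BIG {'fingers': 0.085, 'x': 0.0395, 'y': -0.0695, 'z': -0.0005, 'rz': -8.3}
[{"fingers": 0.085, "x": -0.051, "y": -0.0615, "z": -0.001, "rz": -8.3}, {"fingers": 0.085, "x": -0.055, "y": -0.0905, "z": -0.001, "rz": -11.1}, {"fingers": 0.085, "x": -0.0415, "y": -0.1135, "z": -0.001, "rz": -12.7}, {"fingers": 0.085, "x": -0.0165, "y": -0.1255, "z": -0.0015, "rz": -13.2}, {"fingers": 0.085, "x": 0.012, "y": -0.1205, "z": -0.0015, "rz": -12.6}, {"fingers": 0.085, "x": 0.033, "y": -0.1005, "z": -0.001, "rz": -11.1}, {"fingers": 0.085, "x": 0.0395, "y": -0.0695, "z": -0.0005, "rz": -8.3}]
```

View pics/w1.png

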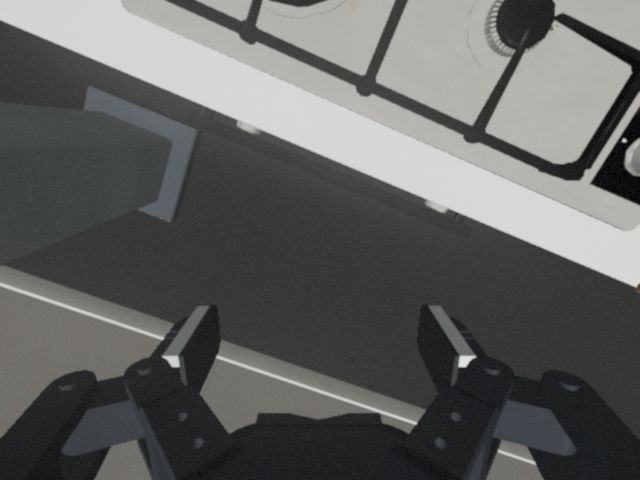

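The move was refused, apparently because every key is required. The wrist view is still over the cooker, with the pads at about (205,335) and (445,335).

Call:
play_rows([
  {"fingers": 0.085,"x": -0.01,"y": -0.02,"z": 0,"rx": 0,"ry": 0,"rz": -3},
  {"fingers": 0.085,"x": -0.01,"y": -0.03,"z": 0,"rx": 0,"ry": 0,"rz": -3.3},
  {"fingers": 0.085,"x": -0.01,"y": -0.032,"z": 0,"rx": 0,"ry": 0,"rz": -3.3},
  {"fingers": 0.085,"x": -0.01,"y": -0.032,"z": 0,"rx": 0,"ry": 0,"rz": -3.3},
  {"fingers": 0.085,"x": -0.01,"y": -0.032,"z": 0,"rx": 0,"ry": 0,"rz": -3.3},
  {"fingers": 0.085,"x": -0.01,"y": -0.032,"z": 0,"rx": 0,"ry": 0,"rz": -3.3},
  {"fingers": 0.085,"x": -0.01,"y": -0.032,"z": 0,"rx": 0,"ry": 0,"rz": -3.3},
  {"fingers": 0.085,"x": -0.01,"y": -0.032,"z": 0,"rx": 0,"ry": 0,"rz": -3.3},
  {"fingers": 0.085,"x": -0.01,"y": -0.032,"z": 0,"rx": 0,"ry": 0,"rz": -3.3},
  {"fingers": 0.085,"x": -0.008,"y": -0.032,"z": 0,"rx": 0,"ry": 0,"rz": -3.3},
  {"fingers": 0.085,"x": -0.005,"y": -0.032,"z": 0,"rx": 0,"ry": 0,"rz": -3.3},
  {"fingers": 0.085,"x": 0,"y": -0.032,"z": 0,"rx": 0,"ry": 0,"rz": -3.3},
])

```text
t: 3.85
eef_pos: [0.4498, -0.2593, 0.2426]
ee_rot: [180.0, -0.0, -28.3]
contact_force: [1.5, 0.1, -0.4]
opening: 0.0847
```

Call:
play_rows([
  {"fingers": 0.085,"x": 0,"y": -0.03,"z": 0,"rx": 0,"ry": 0,"rz": -3.5},
  {"fingers": 0.085,"x": 0,"y": -0.03,"z": 0,"rx": 0,"ry": 0,"rz": -3.5},
  {"fingers": 0.085,"x": 0,"y": -0.03,"z": 0,"rx": 0,"ry": 0,"rz": -3.5},
  {"fingers": 0.085,"x": 0,"y": -0.03,"z": 0,"rx": 0,"ry": 0,"rz": -3.5},
  {"fingers": 0.085,"x": 0,"y": -0.03,"z": 0,"rx": 0,"ry": 0,"rz": -3.5},
  {"fingers": 0.085,"x": 0,"y": -0.03,"z": 0,"rx": 0,"ry": 0,"rz": -3.5},
  {"fingers": 0.085,"x": 0,"y": -0.03,"z": 0,"rx": 0,"ry": 0,"rz": -3.5},
  {"fingers": 0.085,"x": 0,"y": -0.03,"z": 0,"rx": 0,"ry": 0,"rz": -3.5},
  {"fingers": 0.085,"x": 0,"y": -0.03,"z": 0,"rx": 0,"ry": 0,"rz": -3.5},
  {"fingers": 0.085,"x": 0,"y": -0.02,"z": 0,"rx": 0,"ry": 0,"rz": -3.5},
  {"fingers": 0.085,"x": 0,"y": -0.01,"z": 0,"rx": 0,"ry": 0,"rz": -2},
  {"fingers": 0.085,"x": 0,"y": 0,"z": 0,"rx": 0,"ry": 0,"rz": 0},
])

```text
t: 4.85
eef_pos: [0.5139, 0.0289, 0.2424]
ee_rot: [-180.0, -0.0, 8.8]
contact_force: [-0.0, -0.0, -0.3]
opening: 0.085
```

```bash
cat >> h.py <<'E'
def st():
    s=sense(); print("t",round(s["t"],2),np.round(s["eef_pos"],4),np.round(s["ee_rot"],2),"F",np.round(s["contact_force"],1),"open",round(s["opening"],4))
def go(x,y,z,yaw):
    d,r=shift([x,y,z],yaw); print("total shift mm",np.round(d*1000,1),"turn",np.round(r,1))
E
python3 - <<'E'
from h import *
st(); p=get_image("wrist"); cv2.imwrite("pics/w2.png",p["image"])
for t in ("pepper_mill","chilli_bottle","salt_shaker","rack","back_bay"):
    print(t,[(np.round(d["location"],1).tolist(),round(d["confidence"],2)) for d in mark_of(p,t)[:1]])
go(.587,.073,.245,9.5)
E
```

```text
t 4.85 [0.5139 0.0289 0.2424] [-1.7997e+02 -1.0000e-02  8.7900e+00] F [-0.  -0.  -0.3] open 0.085
pepper_mill [([394.7, 113.0], 0.79)]
chilli_bottle [([395.9, 109.5], 0.63)]
salt_shaker [([458.2, 143.2], 0.57)]
rack [([439.2, 140.5], 0.66)]
back_bay []
total shift mm [ 78.7 -37.1  -2.9] turn [ 0.   0.  -1.2]
```

View pics/w2.png

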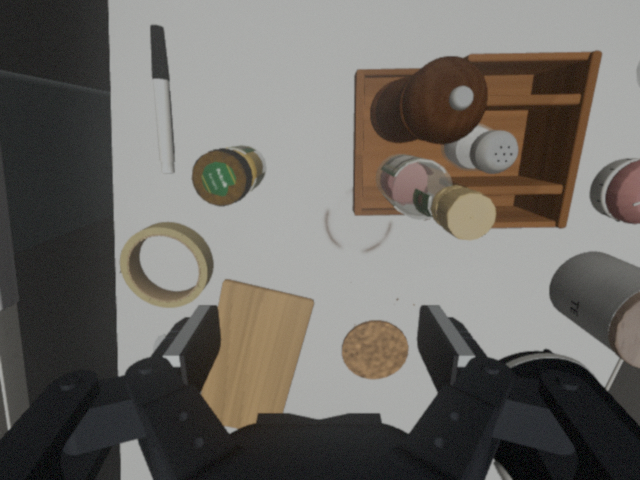

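The wrist view shows the whole rack with its corners at (357,70), (356,215), (601,52) and (566,228). The knob is at (461,97), the bottle cap at (470,215), the shaker top at (497,151), the jar cap at (221,178) and the coaster at (375,349).

```bash
cat > fit.py <<'E'
from h import *
from scipy.optimize import least_squares
w=get_image("wrist"); ps=[get_image("side"),get_image("top"),w]
T=np.array([[95,253],[245,228],[204,8],[45,38]])/2.2+[190,140]
S=np.array([[255,155],[342,250],[545,100],[447,30]])/2.2+[180,130]
Wp=np.array([[357,70],[355.5,215],[567,228],[600,53]])
L=np.array([[-.09,.07,.022],[-.09,-.07,.022],[.09,-.07,.085],[.09,.07,.085]])
def W(v,L):
    c,s=np.cos(v[2]),np.sin(v[2]); return L@np.array([[c,s,0],[-s,c,0],[0,0,1]])+[v[0],v[1],0]
for name,use in (("wrist",[(w,Wp)]),("all",[(ps[0],S),(ps[1],T),(w,Wp)])):
    f=least_squares(lambda v:np.concatenate([(proj(p,W(v,L))-q).ravel() for p,q in use]),[.63,.12,.2],loss="soft_l1"); v=f.x
    print(name,v[:2].round(4),np.degrees(v[2]).round(2),f.fun.round(1))
    print(" bay,mill+,bottle-",W(v,np.array([[.018,0,.01],[-.045,.032,.01],[-.045,-.032,.01]])).round(4).tolist())
f=lambda a,b:np.array([a,b])/2.2
for n,uv,z,t,s in (("knob",(461,97),.178,f(88,155)+[190,140],[324.5,121]),("cap",(471,215),.194,f(166,124)+[190,140],[347.3,124]),
   ("salt",(497,151),.098,f(139,93)+[190,140],f(419,70)+[180,130]),("jar",(221,178),.105,f(203,355)+[190,140],f(154,153)+[180,130]),("coaster",(375,349),.007,f(436,156)+[190,140],f(520,395)+[180,130])):
    print(n,back(w,uv,z)[:2].round(4),tri([w,ps[1],ps[0]],[uv,t,s]).round(4))
E
python3 fit.py
```

```text
wrist [0.6286 0.1072] 9.16 [-0.6 -0.2 -1.6  2.   0.1  2.9  5.4 -1.9]
 bay,mill+,bottle- [[0.6463, 0.1101, 0.01], [0.5791, 0.1317, 0.01], [0.5892, 0.0685, 0.01]]
all [0.6273 0.1081] 9.71 [-2.3 -0.8 -1.6 -1.4  2.2  1.7 -1.5 -1.7  0.2 -0.2  3.6 -3.1  2.  -2.8
  0.2 -1.9 -2.6 -0.4 -2.1  1.9 -0.1  0.8  3.5 -4.7]
 bay,mill+,bottle- [[0.645, 0.1111, 0.01], [0.5775, 0.132, 0.01], [0.5883, 0.0689, 0.01]]
knob [0.5737 0.1304] [0.5743 0.1324 0.175 ]
cap [0.589  0.0721] [0.5891 0.073  0.1945]
salt [0.6412 0.1086] [0.6442 0.109  0.1004]
jar [0.4319 0.0578] [0.4315 0.0586 0.1082]
coaster [ 0.6086 -0.1416] [ 0.6102 -0.1417  0.0063]
```

Call:
play_rows([
  {"fingers": 0.085,"x": 0.013,"y": -0.006,"z": 0,"rx": 0,"ry": 0,"rz": -0.4},
  {"fingers": 0.085,"x": 0.013,"y": -0.006,"z": 0,"rx": 0,"ry": 0,"rz": -0.4},
  {"fingers": 0.085,"x": 0.013,"y": -0.006,"z": 0,"rx": 0,"ry": 0,"rz": 0},
  {"fingers": 0.085,"x": 0.013,"y": -0.006,"z": 0,"rx": 0,"ry": 0,"rz": 0},
  {"fingers": 0.085,"x": 0.013,"y": -0.006,"z": 0,"rx": 0,"ry": 0,"rz": 0},
  {"fingers": 0.085,"x": 0.013,"y": -0.007,"z": 0,"rx": 0,"ry": 0,"rz": 0},
  {"fingers": 0.085,"x": 0.002,"y": 0,"z": 0.005,"rx": 0,"ry": 0,"rz": 0},
  {"fingers": 0.085,"x": 0,"y": 0,"z": 0.005,"rx": 0,"ry": 0,"rz": 0},
  {"fingers": 0.085,"x": 0,"y": 0,"z": 0,"rx": 0,"ry": 0,"rz": 0},
])

```text
t: 6.05
eef_pos: [0.5864, 0.075, 0.2306]
ee_rot: [180.0, 0.2, 9.2]
contact_force: [-1.2, 0.7, -0.5]
opening: 0.0852
```

Run:
```python
from h import *
st(); p=get_image("wrist"); cv2.imwrite("pics/w3.png",p["image"])
go(.589,.073,.162,9.5); print(proj(p,[.589,.073,.194]),proj(p,[.574,.132,.178]))
```

```text
t 6.05 [0.5864 0.075  0.2306] [1.7998e+02 1.6000e-01 9.2400e+00] F [-1.2  0.7 -0.5] open 0.0852
total shift mm [ 2.4  2.2 69.2] turn [ 0.   0.1 -0.3]
[[325.04007893 289.37054327]] [[315.26166283 171.66779413]]
```

View pics/w3.png

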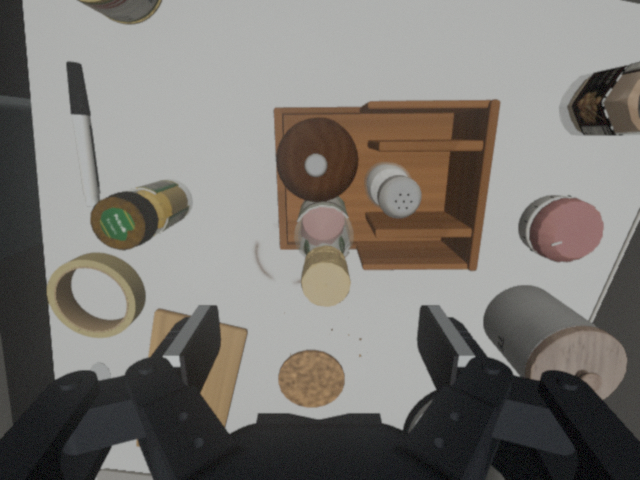

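The cap top shows at (327,286), 1 mm from where it was predicted, and the knob is at (316,166), so the bottle is at about (0.590, 0.0745). I descend and close.

Call:
play_rows([
  {"fingers": 0.085,"x": 0.003,"y": 0.001,"z": 0.005,"rx": 0,"ry": 0,"rz": -0.3},
  {"fingers": 0.085,"x": 0,"y": 0,"z": 0.011,"rx": 0,"ry": 0,"rz": 0},
  {"fingers": 0.085,"x": 0,"y": 0,"z": 0.011,"rx": 0,"ry": 0,"rz": 0},
  {"fingers": 0.085,"x": 0,"y": 0,"z": 0.011,"rx": 0,"ry": 0,"rz": 0},
  {"fingers": 0.085,"x": 0,"y": 0,"z": 0.011,"rx": 0,"ry": 0,"rz": 0},
  {"fingers": 0.085,"x": 0,"y": 0,"z": 0.011,"rx": 0,"ry": 0,"rz": 0},
  {"fingers": 0.085,"x": 0,"y": 0,"z": 0.009,"rx": 0,"ry": 0,"rz": 0},
  {"fingers": 0.085,"x": 0,"y": 0,"z": 0,"rx": 0,"ry": 0,"rz": 0},
  {"fingers": 0.085,"x": 0,"y": 0,"z": 0,"rx": 0,"ry": 0,"rz": 0},
])

```text
t: 6.85
eef_pos: [0.5903, 0.0754, 0.1626]
ee_rot: [-180.0, 0.1, 9.6]
contact_force: [-0.4, -0.4, -0.0]
opening: 0.0852
```

Run:
```python
from h import *
st(); p=get_image("wrist"); cv2.imwrite("pics/w4.png",p["image"])
go(.590,.0745,.162,9.5); print(proj(p,[.590,.0745,.194]))
m=cut_out(p,"chilli_bottle")
for d in m[:1]: print(d["confidence"],d["location"])
```

```text
t 6.85 [0.5903 0.0754 0.1626] [-1.7999e+02  7.0000e-02  9.5800e+00] F [-0.4 -0.4 -0. ] open 0.0852
total shift mm [-0.9  0.9  1.3] turn [-0.   0.   0.1]
[[320.37543374 370.21806331]]
0.58 [320.0, 314.0]
```

View pics/w4.png

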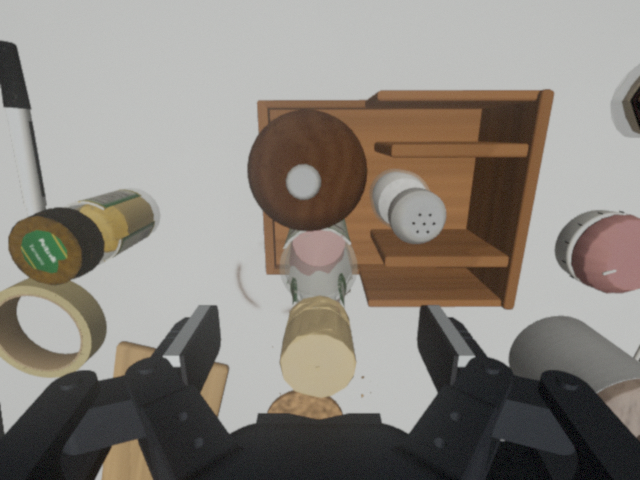

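The cap (317,362) lies midway between the pads (205–432), so I close.

Call:
play_rows([
  {"fingers": 0.02,"x": 0,"y": 0,"z": 0,"rx": 0,"ry": 0,"rz": 0},
  {"fingers": 0.02,"x": 0,"y": 0,"z": 0,"rx": 0,"ry": 0,"rz": 0},
  {"fingers": 0.02,"x": 0,"y": 0,"z": 0,"rx": 0,"ry": 0,"rz": 0},
  {"fingers": 0.02,"x": 0,"y": 0,"z": 0,"rx": 0,"ry": 0,"rz": 0},
  {"fingers": 0.02,"x": 0,"y": 0,"z": 0,"rx": 0,"ry": 0,"rz": 0},
  {"fingers": 0.02,"x": 0,"y": 0,"z": 0,"rx": 0,"ry": 0,"rz": 0},
  {"fingers": 0.02,"x": 0,"y": 0,"z": 0,"rx": 0,"ry": 0,"rz": 0},
  {"fingers": 0.02,"x": 0,"y": 0,"z": 0,"rx": 0,"ry": 0,"rz": 0},
  {"fingers": 0.02,"x": 0,"y": 0,"z": 0,"rx": 0,"ry": 0,"rz": 0},
  {"fingers": 0.02,"x": 0,"y": 0,"z": 0,"rx": 0,"ry": 0,"rz": 0},
])

```text
t: 7.78
eef_pos: [0.5909, 0.0754, 0.164]
ee_rot: [180.0, -0.0, 9.6]
contact_force: [-1.2, 0.8, 5.7]
opening: 0.028
```

Call:
play_rows([
  {"fingers": 0.02,"x": 0,"y": 0,"z": -0.002,"rx": 0,"ry": 0,"rz": 0},
  {"fingers": 0.02,"x": 0,"y": 0,"z": -0.004,"rx": 0,"ry": 0,"rz": 0},
  {"fingers": 0.02,"x": 0,"y": 0,"z": -0.006,"rx": 0,"ry": 0,"rz": 0},
  {"fingers": 0.02,"x": 0,"y": 0,"z": -0.008,"rx": 0,"ry": 0,"rz": 0},
  {"fingers": 0.02,"x": 0,"y": 0,"z": -0.01,"rx": 0,"ry": 0,"rz": 0},
  {"fingers": 0.02,"x": 0,"y": 0,"z": -0.01,"rx": 0,"ry": 0,"rz": 0},
  {"fingers": 0.02,"x": 0,"y": 0,"z": -0.006,"rx": 0,"ry": 0,"rz": 0},
  {"fingers": 0.02,"x": 0,"y": 0,"z": -0.003,"rx": 0,"ry": 0,"rz": 0},
  {"fingers": 0.02,"x": 0,"y": 0,"z": 0,"rx": 0,"ry": 0,"rz": 0},
])

```text
t: 8.53
eef_pos: [0.5911, 0.0754, 0.2134]
ee_rot: [180.0, -0.1, 9.6]
contact_force: [0.2, -0.3, -2.7]
opening: 0.0281
```

Run:
```python
from h import *
st(); p=get_image("side"); cv2.imwrite("pics/s2.png",cv2.resize(p["image"][60:360,200:520],None,fx=2,fy=2))
go(.453,-.234,.2115,-20); go(.5903,.0754,.2115,-20)
```

```text
t 8.53 [0.5911 0.0754 0.2134] [ 1.7999e+02 -1.0000e-01  9.5500e+00] F [ 0.2 -0.3 -2.7] open 0.0281
total shift mm [-187.2  282.1    1.1] turn [ 0.  -0.  29.6]
total shift mm [-0.4 -0.2  1.2] turn [ 0.  -0.  29.6]
```

View pics/s2.png

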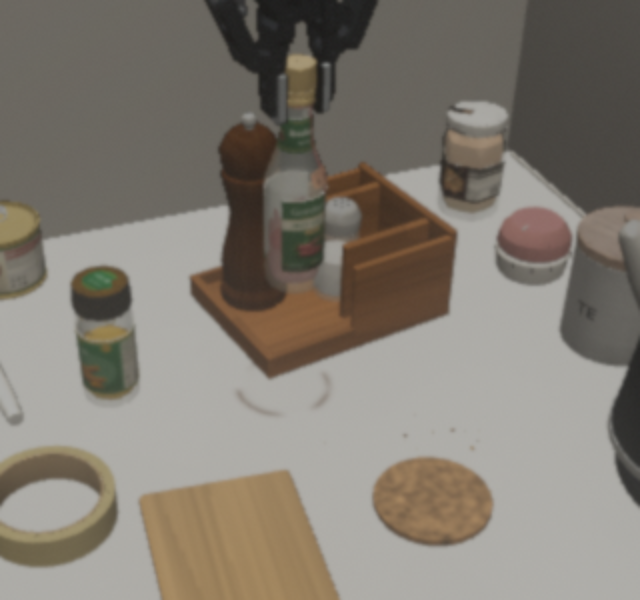

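The side picture shows the bottle lifted clear and upright at (295,200), with the mill undisturbed. I carry it to the far place on the board.

Call:
play_rows([
  {"fingers": 0.02,"x": -0.004,"y": 0.006,"z": 0,"rx": 0,"ry": 0,"rz": 0},
  {"fingers": 0.02,"x": -0.007,"y": 0.011,"z": 0,"rx": 0,"ry": 0,"rz": 0},
  {"fingers": 0.02,"x": -0.011,"y": 0.016,"z": 0,"rx": 0,"ry": 0,"rz": 0},
  {"fingers": 0.02,"x": -0.012,"y": 0.018,"z": 0,"rx": 0,"ry": 0,"rz": 0},
  {"fingers": 0.02,"x": -0.012,"y": 0.018,"z": 0,"rx": 0,"ry": 0,"rz": 0},
  {"fingers": 0.02,"x": -0.012,"y": 0.018,"z": 0,"rx": 0,"ry": 0,"rz": 0},
  {"fingers": 0.02,"x": -0.012,"y": 0.018,"z": 0,"rx": 0,"ry": 0,"rz": 0},
  {"fingers": 0.02,"x": -0.012,"y": 0.018,"z": 0,"rx": 0,"ry": 0,"rz": 0},
  {"fingers": 0.02,"x": -0.012,"y": 0.018,"z": 0,"rx": 0,"ry": 0,"rz": 0},
])

```text
t: 9.33
eef_pos: [0.5198, -0.0815, 0.2118]
ee_rot: [180.0, 0.1, 9.5]
contact_force: [0.5, 0.4, -1.9]
opening: 0.0286
```

Call:
play_rows([
  {"fingers": 0.02,"x": -0.012,"y": 0.018,"z": 0,"rx": 0,"ry": 0,"rz": 0},
  {"fingers": 0.02,"x": -0.012,"y": 0.018,"z": 0,"rx": 0,"ry": 0,"rz": 0},
  {"fingers": 0.02,"x": -0.012,"y": 0.018,"z": 0,"rx": 0,"ry": 0,"rz": 0},
  {"fingers": 0.02,"x": -0.012,"y": 0.018,"z": 0,"rx": 0,"ry": 0,"rz": 0},
  {"fingers": 0.02,"x": -0.012,"y": 0.018,"z": 0,"rx": 0,"ry": 0,"rz": 0},
  {"fingers": 0.02,"x": -0.012,"y": 0.018,"z": 0,"rx": 0,"ry": 0,"rz": 0},
  {"fingers": 0.02,"x": -0.011,"y": 0.016,"z": 0,"rx": 0,"ry": 0,"rz": 0},
  {"fingers": 0.02,"x": -0.007,"y": 0.011,"z": 0,"rx": 0,"ry": 0,"rz": 0},
  {"fingers": 0.02,"x": -0.004,"y": 0.006,"z": 0,"rx": 0,"ry": 0,"rz": 0},
  {"fingers": 0.02,"x": 0,"y": 0,"z": 0,"rx": 0,"ry": 0,"rz": 0},
])

```text
t: 10.17
eef_pos: [0.4504, -0.2362, 0.2119]
ee_rot: [180.0, 0.1, 9.4]
contact_force: [1.3, 0.7, -2.0]
opening: 0.0284
```

Call:
play_rows([
  {"fingers": 0.02,"x": 0,"y": 0,"z": 0.005,"rx": 0,"ry": 0,"rz": 0},
  {"fingers": 0.02,"x": 0,"y": 0,"z": 0.008,"rx": 0,"ry": 0,"rz": 0},
  {"fingers": 0.02,"x": 0,"y": 0,"z": 0.009,"rx": 0,"ry": 0,"rz": 0},
  {"fingers": 0.02,"x": 0,"y": 0,"z": 0.008,"rx": 0,"ry": 0,"rz": 0},
  {"fingers": 0.02,"x": 0,"y": 0,"z": 0.006,"rx": 0,"ry": 0,"rz": 0},
  {"fingers": 0.02,"x": 0,"y": 0,"z": 0.003,"rx": 0,"ry": 0,"rz": 0},
  {"fingers": 0.02,"x": 0,"y": 0,"z": 0.002,"rx": 0,"ry": 0,"rz": 0},
  {"fingers": 0.02,"x": 0,"y": 0,"z": 0.002,"rx": 0,"ry": 0,"rz": 0},
  {"fingers": 0.02,"x": 0,"y": 0,"z": 0,"rx": 0,"ry": 0,"rz": 0},
  {"fingers": 0.02,"x": 0,"y": 0,"z": 0,"rx": 0,"ry": 0,"rz": 0},
])

```text
t: 11.0
eef_pos: [0.4522, -0.234, 0.1695]
ee_rot: [180.0, -0.0, 9.6]
contact_force: [0.7, -0.9, -1.4]
opening: 0.028
```

Call:
play_rows([
  {"fingers": 0.02,"x": 0,"y": 0,"z": 0.001,"rx": 0,"ry": 0,"rz": 0},
  {"fingers": 0.02,"x": 0,"y": 0,"z": 0.001,"rx": 0,"ry": 0,"rz": 0},
  {"fingers": 0.02,"x": 0,"y": 0,"z": 0.001,"rx": 0,"ry": 0,"rz": 0},
  {"fingers": 0.02,"x": 0,"y": 0,"z": 0,"rx": 0,"ry": 0,"rz": 0},
  {"fingers": 0.02,"x": 0,"y": 0,"z": 0,"rx": 0,"ry": 0,"rz": 0},
])

```text
t: 11.42
eef_pos: [0.452, -0.234, 0.1663]
ee_rot: [-180.0, 0.0, 9.6]
contact_force: [-0.2, 0.2, -0.8]
opening: 0.0281
```

Run:
```python
from h import *
st()
```

```text
t 11.42 [ 0.452  -0.234   0.1663] [-180.      0.      9.56] F [-0.2  0.2 -0.8] open 0.0281
```

Call:
play_rows([
  {"fingers": 0.02,"x": 0,"y": 0,"z": 0.001,"rx": 0,"ry": 0,"rz": 0},
  {"fingers": 0.02,"x": 0,"y": 0,"z": 0,"rx": 0,"ry": 0,"rz": 0},
  {"fingers": 0.02,"x": 0,"y": 0,"z": 0,"rx": 0,"ry": 0,"rz": 0},
])

```text
t: 11.67
eef_pos: [0.4524, -0.2342, 0.166]
ee_rot: [179.9, -0.0, 9.6]
contact_force: [-1.7, -0.2, 5.0]
opening: 0.0285
```

Call:
play_rows([
  {"fingers": 0.045,"x": 0,"y": 0,"z": 0,"rx": 0,"ry": 0,"rz": 0},
  {"fingers": 0.065,"x": 0,"y": 0,"z": 0,"rx": 0,"ry": 0,"rz": 0},
  {"fingers": 0.085,"x": 0,"y": 0,"z": 0,"rx": 0,"ry": 0,"rz": 0},
  {"fingers": 0.085,"x": 0,"y": 0,"z": 0,"rx": 0,"ry": 0,"rz": 0},
  {"fingers": 0.085,"x": 0,"y": 0,"z": 0,"rx": 0,"ry": 0,"rz": 0},
  {"fingers": 0.085,"x": 0,"y": 0,"z": -0.005,"rx": 0,"ry": 0,"rz": 0},
  {"fingers": 0.085,"x": 0,"y": 0,"z": -0.015,"rx": 0,"ry": 0,"rz": 0},
  {"fingers": 0.085,"x": 0,"y": 0,"z": -0.02,"rx": 0,"ry": 0,"rz": 0},
  {"fingers": 0.085,"x": 0,"y": 0,"z": -0.02,"rx": 0,"ry": 0,"rz": 0},
  {"fingers": 0.085,"x": 0,"y": 0,"z": -0.01,"rx": 0,"ry": 0,"rz": 0},
  {"fingers": 0.085,"x": 0,"y": 0,"z": 0,"rx": 0,"ry": 0,"rz": 0},
])

```text
t: 12.58
eef_pos: [0.4533, -0.2344, 0.2377]
ee_rot: [179.8, -0.2, 9.6]
contact_force: [1.2, -0.4, 0.1]
opening: 0.0852
```

Run:
```python
from h import *
st(); go(.574,.1335,.236,9.6)
```

```text
t 12.58 [ 0.4533 -0.2344  0.2377] [179.84  -0.19   9.55] F [ 1.2 -0.4  0.1] open 0.0852
total shift mm [ 180.1 -342.8    1.3] turn [ 0.2 -0.2 -0. ]
```

Call:
play_rows([
  {"fingers": 0.085,"x": 0.008,"y": -0.015,"z": 0,"rx": 0,"ry": 0,"rz": 0},
  {"fingers": 0.085,"x": 0.015,"y": -0.029,"z": 0,"rx": 0,"ry": 0,"rz": 0},
  {"fingers": 0.085,"x": 0.018,"y": -0.034,"z": 0,"rx": 0,"ry": 0,"rz": 0},
  {"fingers": 0.085,"x": 0.018,"y": -0.034,"z": 0,"rx": 0,"ry": 0,"rz": 0},
  {"fingers": 0.085,"x": 0.018,"y": -0.034,"z": 0,"rx": 0,"ry": 0,"rz": 0},
  {"fingers": 0.085,"x": 0.018,"y": -0.034,"z": 0,"rx": 0,"ry": 0,"rz": 0},
  {"fingers": 0.085,"x": 0.018,"y": -0.034,"z": 0,"rx": 0,"ry": 0,"rz": 0},
  {"fingers": 0.085,"x": 0.018,"y": -0.034,"z": 0,"rx": 0,"ry": 0,"rz": 0},
  {"fingers": 0.085,"x": 0.018,"y": -0.034,"z": 0,"rx": 0,"ry": 0,"rz": 0},
  {"fingers": 0.085,"x": 0.018,"y": -0.034,"z": 0,"rx": 0,"ry": 0,"rz": 0},
  {"fingers": 0.085,"x": 0.013,"y": -0.027,"z": 0,"rx": 0,"ry": 0,"rz": 0},
  {"fingers": 0.085,"x": 0,"y": 0,"z": 0,"rx": 0,"ry": 0,"rz": 0},
])

```text
t: 13.58
eef_pos: [0.5722, 0.1421, 0.2342]
ee_rot: [-179.7, 0.0, 10.0]
contact_force: [-1.2, 0.5, 0.9]
opening: 0.0852
```

Run:
```python
from h import *
st(); p=get_image("wrist"); cv2.imwrite("pics/w5.png",p["image"])
go(.574,.1335,.144,9.6); print(proj(p,[.574,.1335,.178]),proj(p,[.454,-.234,.196]))
```

```text
t 13.58 [0.5722 0.1421 0.2342] [-1.7973e+02  1.0000e-02  1.0040e+01] F [-1.2  0.5  0.9] open 0.0852
total shift mm [ 1.4  5.4 89.8] turn [-0.1  0.1  0.3]
[[321.04019011 285.37698145]] [[104.20047138 664.29238662]]
```

View pics/w5.png

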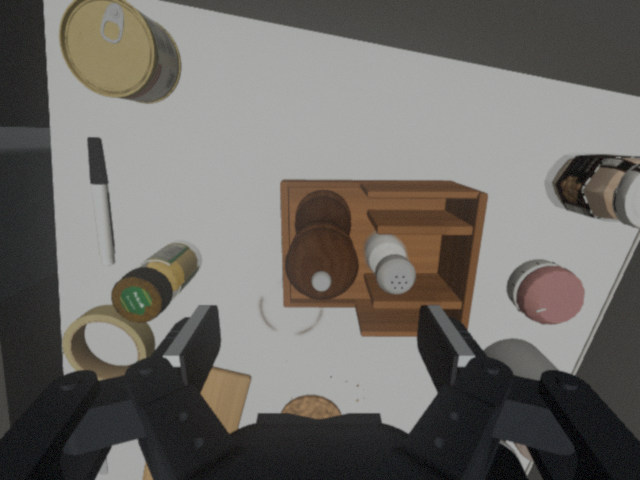

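The knob is at (321,281) against a predicted (321,285), so the mill is at about (0.574, 0.1355). I descend.

Call:
play_rows([
  {"fingers": 0.085,"x": 0.001,"y": 0.003,"z": 0.005,"rx": 0,"ry": 0,"rz": 0},
  {"fingers": 0.085,"x": 0,"y": 0,"z": 0.01,"rx": 0,"ry": 0,"rz": 0},
  {"fingers": 0.085,"x": 0,"y": 0,"z": 0.012,"rx": 0,"ry": 0,"rz": 0},
  {"fingers": 0.085,"x": 0,"y": 0,"z": 0.012,"rx": 0,"ry": 0,"rz": 0},
  {"fingers": 0.085,"x": 0,"y": 0,"z": 0.012,"rx": 0,"ry": 0,"rz": 0},
  {"fingers": 0.085,"x": 0,"y": 0,"z": 0.012,"rx": 0,"ry": 0,"rz": 0},
  {"fingers": 0.085,"x": 0,"y": 0,"z": 0.012,"rx": 0,"ry": 0,"rz": 0},
  {"fingers": 0.085,"x": 0,"y": 0,"z": 0.01,"rx": 0,"ry": 0,"rz": 0},
  {"fingers": 0.085,"x": 0,"y": 0,"z": 0.004,"rx": 0,"ry": 0,"rz": 0},
  {"fingers": 0.085,"x": 0,"y": 0,"z": 0,"rx": 0,"ry": 0,"rz": 0},
  {"fingers": 0.085,"x": 0,"y": 0,"z": 0,"rx": 0,"ry": 0,"rz": 0},
])

```text
t: 14.55
eef_pos: [0.5742, 0.1316, 0.1463]
ee_rot: [-180.0, -0.0, 9.6]
contact_force: [0.3, -0.1, -0.2]
opening: 0.0849
```

Run:
```python
from h import *
st(); p=get_image("wrist"); cv2.imwrite("pics/w6.png",p["image"])
go(.574,.1355,.144,9.6); print(proj(p,[.574,.1355,.178]))
```

```text
t 14.55 [0.5742 0.1316 0.1463] [-179.99   -0.      9.58] F [ 0.3 -0.1 -0.2] open 0.0849
total shift mm [ 0.2 -3.9  2.7] turn [-0. -0. -0.]
[[323.27408417 359.22590819]]
```

View pics/w6.png

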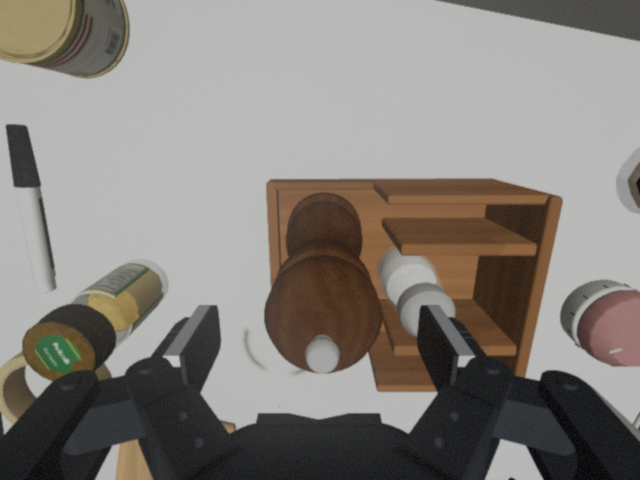

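The knob is at (323,354), which needs 4 mm more along +y. I correct, close and lift.

Call:
play_rows([
  {"fingers": 0.085,"x": 0,"y": -0.003,"z": 0.002,"rx": 0,"ry": 0,"rz": 0},
  {"fingers": 0.085,"x": 0.0005,"y": -0.0015,"z": 0,"rx": 0,"ry": 0,"rz": 0},
  {"fingers": 0.085,"x": 0,"y": 0,"z": 0,"rx": 0,"ry": 0,"rz": 0},
  {"fingers": 0.085,"x": 0,"y": 0,"z": 0,"rx": 0,"ry": 0,"rz": 0},
])

```text
t: 14.93
eef_pos: [0.574, 0.1362, 0.1446]
ee_rot: [180.0, -0.0, 9.6]
contact_force: [0.3, 0.1, -0.2]
opening: 0.0846
```

Call:
play_rows([
  {"fingers": 0.035,"x": 0,"y": 0,"z": 0,"rx": 0,"ry": 0,"rz": 0},
  {"fingers": 0.035,"x": 0,"y": 0,"z": 0,"rx": 0,"ry": 0,"rz": 0},
  {"fingers": 0.035,"x": 0,"y": 0,"z": 0,"rx": 0,"ry": 0,"rz": 0},
  {"fingers": 0.035,"x": 0,"y": 0,"z": 0,"rx": 0,"ry": 0,"rz": 0},
  {"fingers": 0.035,"x": 0,"y": 0,"z": 0,"rx": 0,"ry": 0,"rz": 0},
  {"fingers": 0.035,"x": 0,"y": 0,"z": 0,"rx": 0,"ry": 0,"rz": 0},
  {"fingers": 0.035,"x": 0,"y": 0,"z": 0,"rx": 0,"ry": 0,"rz": 0},
  {"fingers": 0.035,"x": 0,"y": 0,"z": 0,"rx": 0,"ry": 0,"rz": 0},
  {"fingers": 0.035,"x": 0,"y": 0,"z": 0,"rx": 0,"ry": 0,"rz": 0},
])

```text
t: 15.68
eef_pos: [0.574, 0.136, 0.145]
ee_rot: [180.0, -0.0, 9.6]
contact_force: [-1.2, -0.8, 5.9]
opening: 0.0457
```

Call:
play_rows([
  {"fingers": 0.035,"x": 0,"y": 0,"z": -0.002,"rx": 0,"ry": 0,"rz": 0},
  {"fingers": 0.035,"x": 0,"y": 0,"z": -0.004,"rx": 0,"ry": 0,"rz": 0},
  {"fingers": 0.035,"x": 0,"y": 0,"z": -0.006,"rx": 0,"ry": 0,"rz": 0},
  {"fingers": 0.035,"x": 0,"y": 0,"z": -0.008,"rx": 0,"ry": 0,"rz": 0},
  {"fingers": 0.035,"x": 0,"y": 0,"z": -0.01,"rx": 0,"ry": 0,"rz": 0},
  {"fingers": 0.035,"x": 0,"y": 0,"z": -0.01,"rx": 0,"ry": 0,"rz": 0},
  {"fingers": 0.035,"x": 0,"y": 0,"z": -0.006,"rx": 0,"ry": 0,"rz": 0},
  {"fingers": 0.035,"x": 0,"y": 0,"z": -0.003,"rx": 0,"ry": 0,"rz": 0},
  {"fingers": 0.035,"x": 0,"y": 0,"z": 0,"rx": 0,"ry": 0,"rz": 0},
])

```text
t: 16.43
eef_pos: [0.5743, 0.136, 0.1944]
ee_rot: [180.0, -0.1, 9.6]
contact_force: [0.1, 0.2, -2.0]
opening: 0.0454
```

Run:
```python
from h import *
st(); go(.465,-.131,.195,9.6)
```

```text
t 16.43 [0.5743 0.136  0.1944] [ 1.80e+02 -1.00e-01  9.56e+00] F [ 0.1  0.2 -2. ] open 0.0454
total shift mm [-152.1  245.2   -0.8] turn [ 0.  -0.1 -0. ]
```

Call:
play_rows([
  {"fingers": 0.035,"x": -0.003,"y": 0.005,"z": 0,"rx": 0,"ry": 0,"rz": 0},
  {"fingers": 0.035,"x": -0.005,"y": 0.01,"z": 0,"rx": 0,"ry": 0,"rz": 0},
  {"fingers": 0.035,"x": -0.008,"y": 0.014,"z": 0,"rx": 0,"ry": 0,"rz": 0},
  {"fingers": 0.035,"x": -0.01,"y": 0.0155,"z": 0,"rx": 0,"ry": 0,"rz": 0},
  {"fingers": 0.035,"x": -0.01,"y": 0.0155,"z": 0,"rx": 0,"ry": 0,"rz": 0},
  {"fingers": 0.035,"x": -0.01,"y": 0.0155,"z": 0,"rx": 0,"ry": 0,"rz": 0},
  {"fingers": 0.035,"x": -0.01,"y": 0.0155,"z": 0,"rx": 0,"ry": 0,"rz": 0},
  {"fingers": 0.035,"x": -0.01,"y": 0.0155,"z": 0,"rx": 0,"ry": 0,"rz": 0},
  {"fingers": 0.035,"x": -0.01,"y": 0.0155,"z": 0,"rx": 0,"ry": 0,"rz": 0},
])

```text
t: 17.18
eef_pos: [0.5179, 0.001, 0.1927]
ee_rot: [180.0, 0.1, 9.5]
contact_force: [0.4, -0.3, -0.6]
opening: 0.0453
```

Call:
play_rows([
  {"fingers": 0.035,"x": -0.01,"y": 0.0155,"z": 0,"rx": 0,"ry": 0,"rz": 0},
  {"fingers": 0.035,"x": -0.01,"y": 0.0155,"z": 0,"rx": 0,"ry": 0,"rz": 0},
  {"fingers": 0.035,"x": -0.01,"y": 0.0155,"z": 0,"rx": 0,"ry": 0,"rz": 0},
  {"fingers": 0.035,"x": -0.01,"y": 0.0155,"z": 0,"rx": 0,"ry": 0,"rz": 0},
  {"fingers": 0.035,"x": -0.01,"y": 0.0155,"z": 0,"rx": 0,"ry": 0,"rz": 0},
  {"fingers": 0.035,"x": -0.01,"y": 0.0155,"z": 0,"rx": 0,"ry": 0,"rz": 0},
  {"fingers": 0.035,"x": -0.008,"y": 0.014,"z": 0,"rx": 0,"ry": 0,"rz": 0},
  {"fingers": 0.035,"x": -0.005,"y": 0.01,"z": 0,"rx": 0,"ry": 0,"rz": 0},
  {"fingers": 0.035,"x": -0.003,"y": 0.005,"z": 0,"rx": 0,"ry": 0,"rz": 0},
  {"fingers": 0.035,"x": 0,"y": 0,"z": 0,"rx": 0,"ry": 0,"rz": 0},
])

```text
t: 18.02
eef_pos: [0.4632, -0.1319, 0.1929]
ee_rot: [180.0, 0.1, 9.4]
contact_force: [1.1, -0.0, -1.7]
opening: 0.0458
```

Call:
play_rows([
  {"fingers": 0.035,"x": 0,"y": 0,"z": 0.005,"rx": 0,"ry": 0,"rz": 0},
  {"fingers": 0.035,"x": 0,"y": 0,"z": 0.008,"rx": 0,"ry": 0,"rz": 0},
  {"fingers": 0.035,"x": 0,"y": 0,"z": 0.009,"rx": 0,"ry": 0,"rz": 0},
  {"fingers": 0.035,"x": 0,"y": 0,"z": 0.008,"rx": 0,"ry": 0,"rz": 0},
  {"fingers": 0.035,"x": 0,"y": 0,"z": 0.006,"rx": 0,"ry": 0,"rz": 0},
  {"fingers": 0.035,"x": 0,"y": 0,"z": 0.003,"rx": 0,"ry": 0,"rz": 0},
  {"fingers": 0.035,"x": 0,"y": 0,"z": 0.002,"rx": 0,"ry": 0,"rz": 0},
  {"fingers": 0.035,"x": 0,"y": 0,"z": 0.002,"rx": 0,"ry": 0,"rz": 0},
  {"fingers": 0.035,"x": 0,"y": 0,"z": 0.002,"rx": 0,"ry": 0,"rz": 0},
  {"fingers": 0.035,"x": 0,"y": 0,"z": 0,"rx": 0,"ry": 0,"rz": 0},
  {"fingers": 0.035,"x": 0,"y": 0,"z": 0,"rx": 0,"ry": 0,"rz": 0},
])

```text
t: 18.93
eef_pos: [0.4645, -0.13, 0.1484]
ee_rot: [180.0, -0.0, 9.6]
contact_force: [0.5, -1.3, -0.8]
opening: 0.0455
```

Run:
```python
from h import *
st(); p=get_image("side"); cv2.imwrite("pics/s3.png",p["image"][0:480,120:620])
```

```text
t 18.93 [ 0.4645 -0.13    0.1484] [ 1.7999e+02 -1.0000e-02  9.5600e+00] F [ 0.5 -1.3 -0.8] open 0.0455
```

View pics/s3.png

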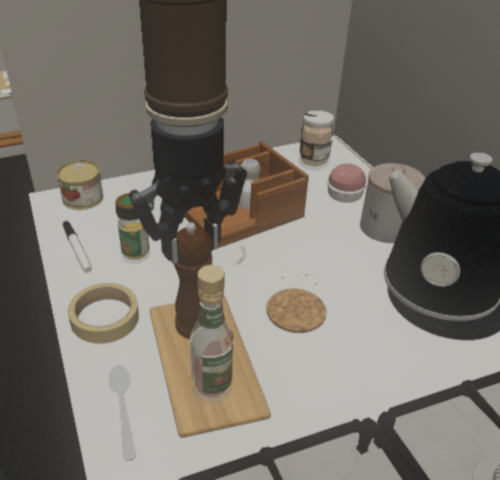

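The picture shows the bottle standing on the near part of the board at about (212,390) and the mill just above its far part. I set the mill down, release it and go over the bay.

Call:
play_rows([
  {"fingers": 0.035,"x": 0,"y": 0,"z": 0.001,"rx": 0,"ry": 0,"rz": 0},
  {"fingers": 0.035,"x": 0,"y": 0,"z": 0.001,"rx": 0,"ry": 0,"rz": 0},
  {"fingers": 0.035,"x": 0,"y": 0,"z": 0,"rx": 0,"ry": 0,"rz": 0},
  {"fingers": 0.035,"x": 0,"y": 0,"z": 0,"rx": 0,"ry": 0,"rz": 0},
])

```text
t: 19.32
eef_pos: [0.465, -0.1302, 0.147]
ee_rot: [180.0, -0.1, 9.6]
contact_force: [-0.2, -0.5, 4.1]
opening: 0.0456
```

Call:
play_rows([
  {"fingers": 0.055,"x": 0,"y": 0,"z": 0,"rx": 0,"ry": 0,"rz": 0},
  {"fingers": 0.07,"x": 0,"y": 0,"z": 0,"rx": 0,"ry": 0,"rz": 0},
  {"fingers": 0.085,"x": 0,"y": 0,"z": 0,"rx": 0,"ry": 0,"rz": 0},
  {"fingers": 0.085,"x": 0,"y": 0,"z": 0,"rx": 0,"ry": 0,"rz": 0},
  {"fingers": 0.085,"x": 0,"y": 0,"z": 0,"rx": 0,"ry": 0,"rz": 0},
  {"fingers": 0.085,"x": 0,"y": 0,"z": -0.005,"rx": 0,"ry": 0,"rz": 0},
  {"fingers": 0.085,"x": 0,"y": 0,"z": -0.015,"rx": 0,"ry": 0,"rz": 0},
  {"fingers": 0.085,"x": 0,"y": 0,"z": -0.02,"rx": 0,"ry": 0,"rz": 0},
  {"fingers": 0.085,"x": 0,"y": 0,"z": -0.025,"rx": 0,"ry": 0,"rz": 0},
  {"fingers": 0.085,"x": 0,"y": 0,"z": -0.025,"rx": 0,"ry": 0,"rz": 0},
  {"fingers": 0.085,"x": 0,"y": 0,"z": 0,"rx": 0,"ry": 0,"rz": 0},
])

```text
t: 20.23
eef_pos: [0.4668, -0.1301, 0.241]
ee_rot: [179.8, -0.4, 9.6]
contact_force: [0.5, 0.6, -0.5]
opening: 0.0848
```

Call:
play_rows([
  {"fingers": 0.085,"x": 0.01,"y": -0.01,"z": 0,"rx": 0,"ry": 0,"rz": 0},
  {"fingers": 0.085,"x": 0.02,"y": -0.019,"z": 0,"rx": 0,"ry": 0,"rz": 0},
  {"fingers": 0.085,"x": 0.02,"y": -0.019,"z": 0,"rx": 0,"ry": 0,"rz": 0},
  {"fingers": 0.085,"x": 0.02,"y": -0.019,"z": 0,"rx": 0,"ry": 0,"rz": 0},
  {"fingers": 0.085,"x": 0.02,"y": -0.019,"z": 0,"rx": 0,"ry": 0,"rz": 0},
  {"fingers": 0.085,"x": 0.02,"y": -0.019,"z": 0,"rx": 0,"ry": 0,"rz": 0},
  {"fingers": 0.085,"x": 0.02,"y": -0.019,"z": 0.01,"rx": 0,"ry": 0,"rz": 0},
  {"fingers": 0.085,"x": 0.02,"y": -0.019,"z": 0.02,"rx": 0,"ry": 0,"rz": 0},
  {"fingers": 0.075,"x": 0.02,"y": -0.019,"z": 0.02,"rx": 0,"ry": 0,"rz": 0},
  {"fingers": 0.075,"x": 0.02,"y": -0.019,"z": 0.02,"rx": 0,"ry": 0,"rz": 0},
  {"fingers": 0.075,"x": 0.02,"y": -0.02,"z": 0.015,"rx": 0,"ry": 0,"rz": 0},
  {"fingers": 0.075,"x": 0.008,"y": -0.006,"z": 0.005,"rx": 0,"ry": 0,"rz": 0},
])

```text
t: 21.23
eef_pos: [0.6448, 0.1147, 0.1433]
ee_rot: [-179.8, 0.2, 9.8]
contact_force: [-1.1, -0.1, 0.2]
opening: 0.0751
```

Run:
```python
from h import *
st(); p=get_image("wrist"); cv2.imwrite("pics/w7.png",p["image"])
st(); go(.644,.1095,.05,9.6); print(proj(p,[.644,.1095,.1]))
```

```text
t 21.23 [0.6448 0.1147 0.1433] [-1.7985e+02  1.6000e-01  9.7800e+00] F [-1.1 -0.1  0.2] open 0.0751
t 21.28 [0.6451 0.1147 0.1434] [-1.7984e+02  1.5000e-01  9.8000e+00] F [ 1.1  1.4 -0.2] open 0.0753
total shift mm [-1.8  5.2 93.4] turn [-0.2  0.1  0.2]
[[317.88625876 288.61943171]]
```

View pics/w7.png

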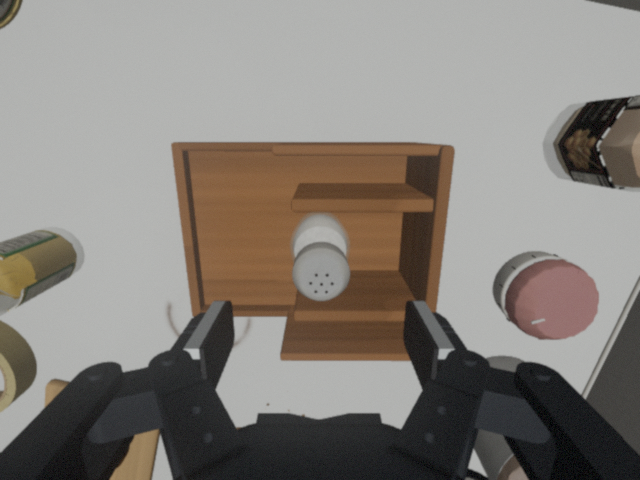

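The wrist view shows the shaker top at (322,281) in the clear bay, about 2 mm toward +y of the estimate. I descend in two stages.

Call:
play_rows([
  {"fingers": 0.075,"x": 0,"y": 0.002,"z": 0.005,"rx": 0,"ry": 0,"rz": 0},
  {"fingers": 0.075,"x": 0,"y": 0.001,"z": 0.01,"rx": 0,"ry": 0,"rz": 0},
  {"fingers": 0.075,"x": 0,"y": 0,"z": 0.01,"rx": 0,"ry": 0,"rz": 0},
  {"fingers": 0.075,"x": 0,"y": 0,"z": 0.01,"rx": 0,"ry": 0,"rz": 0},
  {"fingers": 0.075,"x": 0,"y": 0,"z": 0.01,"rx": 0,"ry": 0,"rz": 0},
  {"fingers": 0.075,"x": 0,"y": 0,"z": 0.01,"rx": 0,"ry": 0,"rz": 0},
  {"fingers": 0.075,"x": 0,"y": 0,"z": 0.005,"rx": 0,"ry": 0,"rz": 0},
  {"fingers": 0.075,"x": 0,"y": 0,"z": 0,"rx": 0,"ry": 0,"rz": 0},
  {"fingers": 0.075,"x": 0,"y": 0,"z": 0,"rx": 0,"ry": 0,"rz": 0},
])

```text
t: 22.03
eef_pos: [0.6454, 0.1074, 0.086]
ee_rot: [-180.0, 0.0, 9.6]
contact_force: [0.0, 0.5, 0.1]
opening: 0.075
```

Run:
```python
from h import *
st(); p=get_image("wrist"); cv2.imwrite("pics/w8.png",p["image"])
go(.645,.1115,.05,9.6); print(proj(p,[.645,.1115,.1]),"top edge pts bay",proj(p,[[.645,.1115,.01]]))
```

```text
t 22.03 [0.6454 0.1074 0.086 ] [-1.7999e+02  3.0000e-02  9.5700e+00] F [0.  0.5 0.1] open 0.075
total shift mm [-0.1 -3.9 36.5] turn [-0. -0. -0.]
[[322.09622667 330.45769018]] top edge pts bay [[320.81376454 253.65654396]]
```

View pics/w8.png

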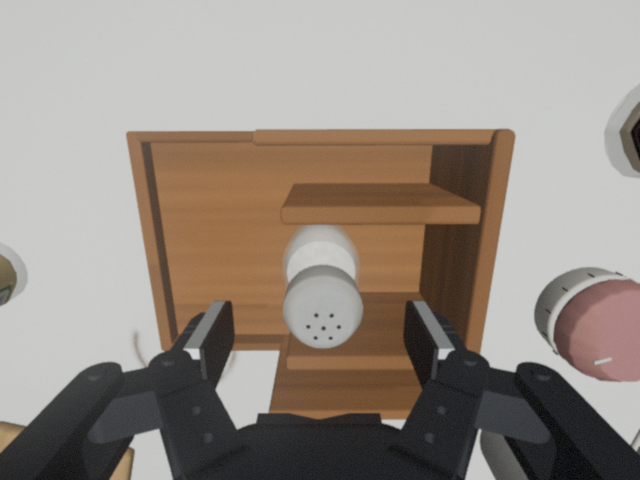

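The holes are centred at (322,327), 1 mm off the prediction, so the shaker is at about (0.645, 0.1125). I refit the rack from this close view while descending the last part.

Run:
```python
from h import *
from scipy.optimize import least_squares
p=get_image("wrist")
px=np.array([[128,132],[513,131],[161,349]]); L=np.array([[-.09,.07,.022],[.09,.07,.085],[-.09,-.07,.022]])
def W(v,L):
    c,s=np.cos(v[2]),np.sin(v[2]); return L@np.array([[c,s,0],[-s,c,0],[0,0,1]])+[v[0],v[1],0]
f=least_squares(lambda v:(proj(p,W(v,L))-px).ravel(),[.63,.12,.2]); v=f.x
print(v[:2],np.degrees(v[2]),f.fun.round(1),"bay",W(v,np.array([[.018,0,.01]])).round(4))
# predicted cheek tops, inner edges
for n,l in dict(cheekL_in=[[0,.032,.08],[.082,.032,.08]],cheekR_in=[[0,-.032,.08],[.082,-.032,.08]],floorback=[[.082,.032,.01]],backtop_in=[[.082,.07,.085]],BRtop=[[.09,-.07,.085]]).items():
    print(n,proj(p,W(v,np.array(l))).round(0).tolist())
```

```text
[0.62696076 0.11292221] 9.66465970045059 [-5.3  0.   4.6  0.  -1.9  3.3] bay [[0.6447 0.1159 0.01  ]]
cheekL_in [[279.0, 227.0], [476.0, 227.0]]
cheekR_in [[284.0, 358.0], [457.0, 358.0]]
floorback [[426.0, 197.0]]
backtop_in [[496.0, 131.0]]
BRtop [[468.0, 430.0]]
```

Call:
play_rows([
  {"fingers": 0.075,"x": 0,"y": -0.003,"z": 0.004,"rx": 0,"ry": 0,"rz": 0},
  {"fingers": 0.075,"x": 0,"y": -0.002,"z": 0.008,"rx": 0,"ry": 0,"rz": 0},
  {"fingers": 0.075,"x": 0,"y": 0,"z": 0.008,"rx": 0,"ry": 0,"rz": 0},
  {"fingers": 0.075,"x": 0,"y": 0,"z": 0.008,"rx": 0,"ry": 0,"rz": 0},
  {"fingers": 0.075,"x": 0,"y": 0,"z": 0.006,"rx": 0,"ry": 0,"rz": 0},
  {"fingers": 0.075,"x": 0,"y": 0,"z": 0.002,"rx": 0,"ry": 0,"rz": 0},
  {"fingers": 0.075,"x": 0,"y": 0,"z": 0,"rx": 0,"ry": 0,"rz": 0},
])

```text
t: 22.72
eef_pos: [0.6442, 0.1121, 0.0491]
ee_rot: [180.0, 0.1, 9.6]
contact_force: [0.2, -0.1, 0.3]
opening: 0.0753
```

Call:
play_rows([
  {"fingers": 0.03,"x": 0,"y": 0,"z": 0,"rx": 0,"ry": 0,"rz": 0},
  {"fingers": 0.03,"x": 0,"y": 0,"z": 0,"rx": 0,"ry": 0,"rz": 0},
  {"fingers": 0.03,"x": 0,"y": 0,"z": 0,"rx": 0,"ry": 0,"rz": 0},
  {"fingers": 0.03,"x": 0,"y": 0,"z": 0,"rx": 0,"ry": 0,"rz": 0},
  {"fingers": 0.03,"x": 0,"y": 0,"z": 0,"rx": 0,"ry": 0,"rz": 0},
  {"fingers": 0.03,"x": 0,"y": 0,"z": 0,"rx": 0,"ry": 0,"rz": 0},
  {"fingers": 0.03,"x": 0,"y": 0,"z": 0,"rx": 0,"ry": 0,"rz": 0},
  {"fingers": 0.03,"x": 0,"y": 0,"z": 0,"rx": 0,"ry": 0,"rz": 0},
])

```text
t: 23.38
eef_pos: [0.6454, 0.1126, 0.0513]
ee_rot: [-180.0, -0.1, 9.6]
contact_force: [-0.0, 0.0, 5.7]
opening: 0.0379
```

Run:
```python
from h import *
st()
```

```text
t 23.38 [0.6454 0.1126 0.0513] [-1.80e+02 -1.00e-01  9.56e+00] F [-0.   0.   5.7] open 0.0379
```

Call:
play_rows([
  {"fingers": 0.03,"x": 0,"y": 0,"z": -0.002,"rx": 0,"ry": 0,"rz": 0},
  {"fingers": 0.03,"x": 0,"y": 0,"z": -0.005,"rx": 0,"ry": 0,"rz": 0},
  {"fingers": 0.03,"x": 0,"y": 0,"z": -0.01,"rx": 0,"ry": 0,"rz": 0},
  {"fingers": 0.03,"x": 0,"y": 0,"z": -0.014,"rx": 0,"ry": 0,"rz": 0},
  {"fingers": 0.03,"x": 0,"y": 0,"z": -0.016,"rx": 0,"ry": 0,"rz": 0},
  {"fingers": 0.03,"x": 0,"y": 0,"z": -0.016,"rx": 0,"ry": 0,"rz": 0},
  {"fingers": 0.03,"x": 0,"y": 0,"z": -0.016,"rx": 0,"ry": 0,"rz": 0},
  {"fingers": 0.03,"x": 0,"y": 0,"z": -0.014,"rx": 0,"ry": 0,"rz": 0},
  {"fingers": 0.03,"x": 0,"y": 0,"z": -0.01,"rx": 0,"ry": 0,"rz": 0},
  {"fingers": 0.03,"x": 0,"y": 0,"z": -0.005,"rx": 0,"ry": 0,"rz": 0},
  {"fingers": 0.03,"x": 0,"y": 0,"z": -0.002,"rx": 0,"ry": 0,"rz": 0},
  {"fingers": 0.03,"x": 0,"y": 0,"z": 0,"rx": 0,"ry": 0,"rz": 0},
])

```text
t: 24.38
eef_pos: [0.6447, 0.1123, 0.1605]
ee_rot: [180.0, -0.0, 9.6]
contact_force: [0.3, 1.0, -1.7]
opening: 0.0379
```

Run:
```python
from h import *
st(); p=get_image("side"); t=get_image("top"); w=get_image("wrist")
im=np.hstack([cv2.resize(p["image"][60:280,260:460],(400,440)),cv2.resize(w["image"][60:460,100:540],(400,364))[:364].copy() if 0 else cv2.copyMakeBorder(cv2.resize(w["image"],(400,300)),0,140,0,0,0)])
cv2.imwrite("pics/s4.png",im)
cv2.imwrite("pics/w9_raw.png",w["image"]); cv2.imwrite("pics/t9_raw.png",t["image"]); cv2.imwrite("pics/s9_raw.png",p["image"])
import pickle; pickle.dump([p,t,w],open("bay.pkl","wb"))
for n in("side_board","coaster"):
    print(n,[[np.round(d["location"],1).tolist() for d in mark_of(q,n)[:1]] for q in (p,t,w)])
go(.610,-.142,.151,9.6)
```

```text
t 24.38 [0.6447 0.1123 0.1605] [ 1.7999e+02 -1.0000e-02  9.5600e+00] F [ 0.3  1.  -1.7] open 0.0379
side_board [[[324.0, 366.0]], [], []]
coaster [[[412.4, 309.2]], [[390.4, 211.0]], []]
total shift mm [-76.4 245.1   9. ] turn [-0.  0. -0.]
```

View pics/s4.png

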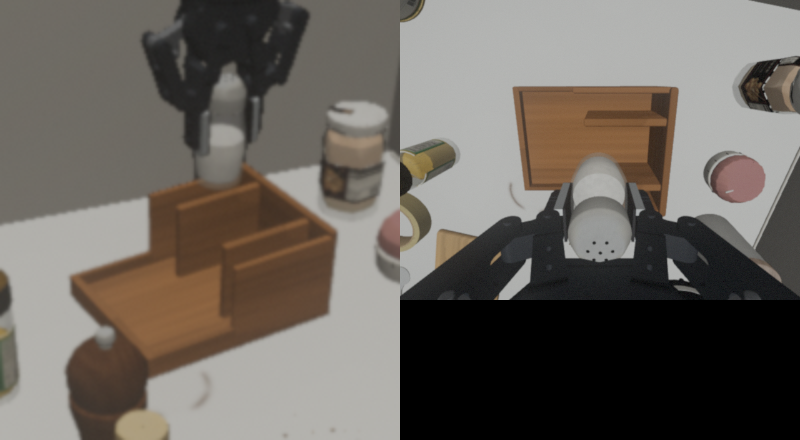

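The shaker hangs upright between the pads, and the bay is empty. In the side view the cheek front top corners are at about (349,162) and (371,184). I carry the shaker towards the coaster and measure the bay from the saved pictures.

Call:
play_rows([
  {"fingers": 0.03,"x": -0.001,"y": 0.004,"z": 0,"rx": 0,"ry": 0,"rz": 0},
  {"fingers": 0.03,"x": -0.003,"y": 0.01,"z": 0,"rx": 0,"ry": 0,"rz": 0},
  {"fingers": 0.03,"x": -0.005,"y": 0.016,"z": 0,"rx": 0,"ry": 0,"rz": 0},
  {"fingers": 0.03,"x": -0.006,"y": 0.02,"z": 0,"rx": 0,"ry": 0,"rz": 0},
  {"fingers": 0.03,"x": -0.006,"y": 0.02,"z": 0,"rx": 0,"ry": 0,"rz": 0},
  {"fingers": 0.03,"x": -0.007,"y": 0.02,"z": 0,"rx": 0,"ry": 0,"rz": 0},
  {"fingers": 0.03,"x": -0.007,"y": 0.02,"z": 0,"rx": 0,"ry": 0,"rz": 0},
  {"fingers": 0.03,"x": -0.007,"y": 0.02,"z": 0,"rx": 0,"ry": 0,"rz": 0},
  {"fingers": 0.03,"x": -0.006,"y": 0.02,"z": 0,"rx": 0,"ry": 0,"rz": 0},
  {"fingers": 0.03,"x": -0.006,"y": 0.02,"z": 0,"rx": 0,"ry": 0,"rz": 0},
  {"fingers": 0.03,"x": -0.006,"y": 0.02,"z": 0,"rx": 0,"ry": 0,"rz": 0},
  {"fingers": 0.03,"x": -0.006,"y": 0.02,"z": 0,"rx": 0,"ry": 0,"rz": 0},
])

```text
t: 25.83
eef_pos: [0.6139, -0.108, 0.1604]
ee_rot: [180.0, 0.0, 9.5]
contact_force: [1.0, 0.2, -0.6]
opening: 0.0376
```

Call:
play_rows([
  {"fingers": 0.03,"x": -0.005,"y": 0.016,"z": 0,"rx": 0,"ry": 0,"rz": 0},
  {"fingers": 0.03,"x": -0.003,"y": 0.012,"z": 0,"rx": 0,"ry": 0,"rz": 0},
  {"fingers": 0.03,"x": -0.002,"y": 0.006,"z": 0,"rx": 0,"ry": 0,"rz": 0},
  {"fingers": 0.03,"x": 0,"y": 0.001,"z": 0,"rx": 0,"ry": 0,"rz": 0},
  {"fingers": 0.03,"x": 0,"y": 0,"z": 0,"rx": 0,"ry": 0,"rz": 0},
])

```text
t: 26.25
eef_pos: [0.6105, -0.1417, 0.1603]
ee_rot: [-180.0, -0.0, 9.6]
contact_force: [0.2, 0.1, -1.2]
opening: 0.0375
```

Run:
```python
from h import *
import pickle
p,t,w=pickle.load(open("bay.pkl","rb")); st()
for n,uv,z in (("chL",(349,162.5),.08),("chR",(371,184),.08)): print(n,back(p,uv,z).round(4))
# colour-based coaster estimate in top and side pictures
P,T=get_image("side"),get_image("top")
for q,c0,r in ((P,(416,310),45),(T,(388.5,210.5),32)):
    hsv=cv2.cvtColor(q["image"],cv2.COLOR_BGR2HSV); m=((hsv[...,1]>70)&(hsv[...,0]<25)).astype(np.uint8)
    mm=np.zeros_like(m); cv2.circle(mm,tuple(map(int,c0)),r,1,-1); m&=mm
    m=cv2.morphologyEx(m,cv2.MORPH_CLOSE,np.ones((5,5)))
    c=max(cv2.findContours(m,0,1)[0],key=cv2.contourArea)[:,0]; e=cv2.fitEllipse(c)
    wc=np.array([back(q,u,.0065)[:2] for u in c],np.float32); print("coaster",np.round(e[0],1),np.round(e[1],1),cv2.minEnclosingCircle(wc),cv2.contourArea(c))
go(.610,-.142,.151,9.6)
```

```text
t 26.25 [ 0.6105 -0.1417  0.1603] [-1.7998e+02 -1.0000e-02  9.5500e+00] F [ 0.2  0.1 -1.2] open 0.0375
chL [0.626  0.1532 0.08  ]
chR [0.6339 0.0764 0.08  ]
coaster [415.9 310.1] [41.6 58.6] ((0.6115462183952332, -0.14116963744163513), 0.04247192665934563) 1913.0
coaster [386.2 213.2] [31.1 41.5] ((0.6087916493415833, -0.13969162106513977), 0.039756182581186295) 946.5
total shift mm [-1.   1.5  9.4] turn [-0.  -0.   0.1]
```

Call:
play_rows([
  {"fingers": 0.03,"x": 0,"y": 0,"z": 0.005,"rx": 0,"ry": 0,"rz": 0},
  {"fingers": 0.03,"x": 0,"y": 0,"z": 0.01,"rx": 0,"ry": 0,"rz": 0},
  {"fingers": 0.03,"x": 0,"y": 0,"z": 0.015,"rx": 0,"ry": 0,"rz": 0},
  {"fingers": 0.03,"x": 0,"y": 0,"z": 0.016,"rx": 0,"ry": 0,"rz": 0},
  {"fingers": 0.03,"x": 0,"y": 0,"z": 0.016,"rx": 0,"ry": 0,"rz": 0},
  {"fingers": 0.03,"x": 0,"y": 0,"z": 0.016,"rx": 0,"ry": 0,"rz": 0},
  {"fingers": 0.03,"x": 0,"y": 0,"z": 0.014,"rx": 0,"ry": 0,"rz": 0},
  {"fingers": 0.03,"x": 0,"y": 0,"z": 0.009,"rx": 0,"ry": 0,"rz": 0},
  {"fingers": 0.03,"x": 0,"y": 0,"z": 0.005,"rx": 0,"ry": 0,"rz": 0},
  {"fingers": 0.03,"x": 0,"y": 0,"z": 0.002,"rx": 0,"ry": 0,"rz": 0},
  {"fingers": 0.03,"x": 0,"y": 0,"z": 0,"rx": 0,"ry": 0,"rz": 0},
  {"fingers": 0.03,"x": 0,"y": 0,"z": 0,"rx": 0,"ry": 0,"rz": 0},
])

```text
t: 27.35
eef_pos: [0.611, -0.1418, 0.0529]
ee_rot: [180.0, -0.1, 9.6]
contact_force: [0.2, -0.5, -0.6]
opening: 0.0374
```

Call:
play_rows([
  {"fingers": 0.03,"x": 0,"y": 0,"z": 0.001,"rx": 0,"ry": 0,"rz": 0},
  {"fingers": 0.03,"x": 0,"y": 0,"z": 0.001,"rx": 0,"ry": 0,"rz": 0},
  {"fingers": 0.03,"x": 0,"y": 0,"z": 0.001,"rx": 0,"ry": 0,"rz": 0},
  {"fingers": 0.03,"x": 0,"y": 0,"z": 0,"rx": 0,"ry": 0,"rz": 0},
  {"fingers": 0.03,"x": 0,"y": 0,"z": 0,"rx": 0,"ry": 0,"rz": 0},
])

```text
t: 27.77
eef_pos: [0.6105, -0.142, 0.0494]
ee_rot: [180.0, -0.0, 9.6]
contact_force: [-0.6, -0.2, -0.7]
opening: 0.0381
```

Run:
```python
from h import *
st()
```

```text
t 27.77 [ 0.6105 -0.142   0.0494] [ 1.7999e+02 -1.0000e-02  9.5600e+00] F [-0.6 -0.2 -0.7] open 0.0381
```

Call:
play_rows([
  {"fingers": 0.03,"x": 0,"y": 0,"z": 0.001,"rx": 0,"ry": 0,"rz": 0},
  {"fingers": 0.03,"x": 0,"y": 0,"z": 0.001,"rx": 0,"ry": 0,"rz": 0},
  {"fingers": 0.03,"x": 0,"y": 0,"z": 0,"rx": 0,"ry": 0,"rz": 0},
  {"fingers": 0.05,"x": 0,"y": 0,"z": 0,"rx": 0,"ry": 0,"rz": 0},
  {"fingers": 0.065,"x": 0,"y": 0,"z": 0,"rx": 0,"ry": 0,"rz": 0},
  {"fingers": 0.08,"x": 0,"y": 0,"z": 0,"rx": 0,"ry": 0,"rz": 0},
  {"fingers": 0.08,"x": 0,"y": 0,"z": 0,"rx": 0,"ry": 0,"rz": 0},
  {"fingers": 0.08,"x": 0,"y": 0,"z": -0.005,"rx": 0,"ry": 0,"rz": 0},
  {"fingers": 0.08,"x": 0,"y": 0,"z": -0.015,"rx": 0,"ry": 0,"rz": 0},
  {"fingers": 0.08,"x": 0,"y": 0,"z": -0.02,"rx": 0,"ry": 0,"rz": 0},
  {"fingers": 0.08,"x": 0,"y": 0,"z": -0.025,"rx": 0,"ry": 0,"rz": 0},
  {"fingers": 0.08,"x": 0,"y": 0,"z": -0.03,"rx": 0,"ry": 0,"rz": 0},
])

```text
t: 28.77
eef_pos: [0.6096, -0.1417, 0.1423]
ee_rot: [-179.9, 0.1, 9.6]
contact_force: [0.8, 0.0, 0.8]
opening: 0.08
```

Call:
play_rows([
  {"fingers": 0.08,"x": 0,"y": 0,"z": -0.03,"rx": 0,"ry": 0,"rz": 0},
  {"fingers": 0.08,"x": 0,"y": 0,"z": -0.03,"rx": 0,"ry": 0,"rz": 0},
  {"fingers": 0.08,"x": 0,"y": 0,"z": -0.03,"rx": 0,"ry": 0,"rz": 0},
  {"fingers": 0.08,"x": -0.01,"y": -0.02,"z": 0,"rx": 0,"ry": 0,"rz": 0},
  {"fingers": 0.08,"x": -0.02,"y": -0.03,"z": 0,"rx": 0,"ry": 0,"rz": 0},
  {"fingers": 0.08,"x": -0.02,"y": -0.03,"z": 0,"rx": 0,"ry": 0,"rz": 0},
  {"fingers": 0.08,"x": -0.02,"y": -0.03,"z": 0,"rx": 0,"ry": 0,"rz": 0},
  {"fingers": 0.08,"x": -0.02,"y": -0.03,"z": 0,"rx": 0,"ry": 0,"rz": 0},
  {"fingers": 0.08,"x": -0.02,"y": -0.02,"z": 0,"rx": 0,"ry": 0,"rz": 0},
  {"fingers": 0.08,"x": -0.01,"y": -0.01,"z": 0,"rx": 0,"ry": 0,"rz": 0},
  {"fingers": 0.08,"x": 0,"y": 0,"z": 0,"rx": 0,"ry": 0,"rz": 0},
  {"fingers": 0.08,"x": 0,"y": 0,"z": 0,"rx": 0,"ry": 0,"rz": 0},
])

```text
t: 29.77
eef_pos: [0.4644, 0.0054, 0.2329]
ee_rot: [179.9, -0.1, 9.6]
contact_force: [0.8, -0.7, 0.1]
opening: 0.0799
```

```bash
cat > rackfit.py <<'E'
from h import *
import pickle
from scipy.optimize import minimize
st()
ps=[get_image(n) for n in("side","top","wrist")]; pickle.dump(ps,open("bay2.pkl","wb"))
for q,n in zip(ps,("side","top","wrist")): cv2.imwrite(f"pics/r_{n}.png",q["image"])
w,t=ps[2],ps[1]
def W(v,L):
    c,s=np.cos(v[2]),np.sin(v[2]); return L@np.array([[c,s,0],[-s,c,0],[0,0,1]])+[v[0],v[1],0]
# edges of the rack that are surely visible
def seg(a,b,n=60): return np.linspace(a,b,n)
F=lambda x,y,z:np.array([x,y,z])
E0=np.vstack([seg(F(-.09,-.07,.022),F(-.09,.07,.022)),seg(F(-.09,.07,.022),F(0,.07,.022)),seg(F(-.09,-.07,.022),F(0,-.07,.022)),
 seg(F(.09,-.07,.085),F(.09,.07,.085)),seg(F(.002,.032,.08),F(.08,.032,.08)),seg(F(.002,-.032,.08),F(.08,-.032,.08))])
def gm(q):
    g=cv2.GaussianBlur(cv2.cvtColor(q["image"],cv2.COLOR_BGR2GRAY).astype(np.float32),(0,0),1.0)
    return np.sqrt(cv2.Sobel(g,5,1,0)**2+cv2.Sobel(g,5,0,1)**2).clip(0,120)
G=[gm(q) for q in ps]
def score(v,ids,s):
    tot=0
    for i in ids:
        u=proj(ps[i],W(v,E0)).astype(np.float32); g=cv2.GaussianBlur(G[i],(0,0),s) if s else G[i]
        tot+=cv2.remap(g,u[:,0].reshape(-1,1),u[:,1].reshape(-1,1),cv2.INTER_LINEAR).mean()
    return -tot
for ids in ((0,),(1,),(2,),(0,1,2)):
    v=np.array([.6273,.111,np.radians(9.6)])
    for s in (2.5,1.2,.6):
        v=minimize(score,v,args=(ids,s),method="Nelder-Mead",options=dict(initial_simplex=v+np.vstack([np.zeros(3),np.diag([.004,.004,.02])]))).x
    print(ids,v[:2].round(4),np.degrees(v[2]).round(2),score(v,ids,.6),"bay",W(v,np.array([[.018,0,.01]])).round(4))
go(.4315,.059,.2,9.6)
for n in ("salt_shaker","spice_jar","back_bay","pepper_mill","chilli_bottle"): print(n,[[np.round(d["location"],1).tolist() for d in mark_of(q,n)[:1]] for q in ps])
E
python3 rackfit.py
```

```text
t 29.77 [0.4644 0.0054 0.2329] [ 1.7992e+02 -8.0000e-02  9.5700e+00] F [ 0.8 -0.7  0.1] open 0.0799
(0,) [0.6289 0.1147] 9.72 -73.2291 bay [[0.6467 0.1178 0.01  ]]
(1,) [0.6287 0.1062] 10.67 -30.253649 bay [[0.6464 0.1096 0.01  ]]
(2,) [0.6229 0.1132] 9.98 -80.810394 bay [[0.6406 0.1163 0.01  ]]
(0, 1, 2) [0.6271 0.114 ] 9.96 -169.39296 bay [[0.6448 0.1171 0.01  ]]
total shift mm [-24.1 -59.   32.3] turn [-0.  -0.  -0.1]
salt_shaker [[[412.6, 306.1]], [[388.5, 210.8]], [[417.2, 342.0]]]
spice_jar [[[256.6, 255.8]], [], [[294.2, 152.3]]]
back_bay [[[366.5, 202.0]], [], [[521.1, 130.1]]]
pepper_mill [[[315.6, 327.1]], [[387.2, 281.6]], [[302.3, 322.1]]]
chilli_bottle [[[332.9, 387.5]], [[440.1, 287.4]], [[277.7, 395.5]]]
```

Run:
```python
from h import *
import pickle
ps=pickle.load(open("bay2.pkl","rb"))
def W(v,L):
    c,s=np.cos(v[2]),np.sin(v[2]); return np.array(L)@np.array([[c,s,0],[-s,c,0],[0,0,1]])+[v[0],v[1],0]
L=[[(-.09,.07,.022),(-.09,-.07,.022),(-.0,-.07,.022)],[(-.09,.07,.022),(0,.07,.022)],[(.09,.07,.085),(.09,-.07,.085)],[(0,.032,.08),(.082,.032,.08)],[(0,-.032,.08),(.082,-.032,.08)],[(0,.032,.01),(.082,.032,.01)],[(0,-.032,.01),(.082,-.032,.01)]]
out=[]
for q,(x,y,w,h),f in ((ps[0],(280,130,160,120),2.5),(ps[1],(195,130,130,135),2.5),(ps[2],(370,30,270,200),2.9)):
    im=cv2.resize(q["image"][y:y+h,x:x+w],None,fx=f,fy=f,interpolation=cv2.INTER_CUBIC)
    for l in L:
        u=((proj(q,W([.6272,.1125,np.radians(9.7)],l))-[x,y]+.5)*f).round().astype(np.int32); cv2.polylines(im,[u.reshape(-1,1,2)],False,(0,255,0),1)
    out.append(im)
print([o.shape for o in out])
C=np.zeros((600,800,3),np.uint8); C[:300,:400]=out[0]; C[:338,420:745]=out[1]; 
b=cv2.resize(out[2],None,fx=.43,fy=.43) if 0 else out[2]
C=np.zeros((600,800,3),np.uint8); 
s=cv2.resize(out[0],(360,270)); t=cv2.resize(out[1],(260,270)); w=cv2.resize(out[2],(445,330))
C[:270,:360]=s; C[:270,380:640]=t; C[270:600,:445]=w
cv2.imwrite("pics/ov.png",C)
```

```text
[(300, 400, 3), (338, 325, 3), (580, 783, 3)]
```

View pics/ov.png

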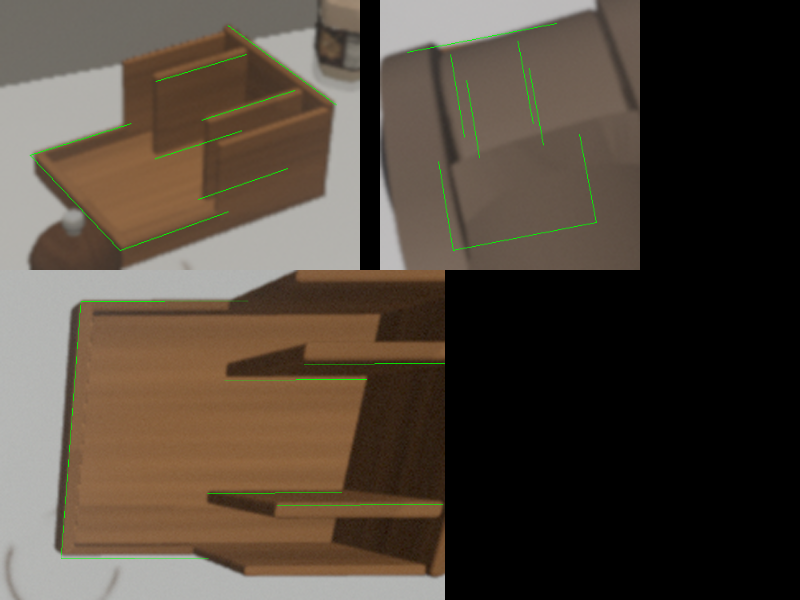

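The overlay fits within about 1 mm: the wrist lines need roughly +0.5–1 mm in y, and the side lines coincide. That puts the bay middle at about (0.645, 0.115). Next is the jar.

```bash
cat >> h.py <<'E'
def capfind(p,xy,z,r_mm):
    """dark-brown cap disc with green label: centroid of the green label near the prediction"""
    u=proj(p,[*xy,z])[0]; hsv=cv2.cvtColor(p["image"],cv2.COLOR_BGR2HSV)
    m=((hsv[...,0]>38)&(hsv[...,0]<90)&(hsv[...,1]>70)&(hsv[...,2]>40)).astype(np.uint8)
    rr=np.linalg.norm(proj(p,[xy[0]+r_mm/1000,xy[1],z])[0]-u); k=np.zeros_like(m); cv2.circle(k,tuple(int(a) for a in u.round()),int(rr),1,-1); m&=k
    ys,xs=np.nonzero(m); c=(xs.mean(),ys.mean()); return u.round(1),np.round(c,1),len(xs),back(p,c,z).round(4)
E
python3 - <<'E'
from h import *
import pickle
w=get_image("wrist"); ps=pickle.load(open("bay2.pkl","rb"))
print("wrist",capfind(w,(.4315,.0585),.105,20)); print("side",capfind(ps[0],(.4315,.0585),.105,20)); print("base wrist",back(w,(294.2,152.3),0)[:2],"side",back(ps[0],(256.6,255.8),0)[:2])
cv2.imwrite("pics/dbg.png",w["image"])
# shaker on coaster: net marks
print("shaker base",back(ps[0],(412.6,306.1),.007)[:2],back(ps[1],(388.5,210.8),.007)[:2],back(ps[2],(417.2,342),.007)[:2])
st()
E
```

```text
wrist (array([288.7, 162.2]), array([285.4, 158.1]), 771, array([0.4287, 0.061 , 0.105 ]))
side (array([249.7, 201.6]), array([248.7, 199.7]), 120, array([0.4313, 0.064 , 0.105 ]))
base wrist [0.42823455 0.0596653 ] side [0.43295708 0.06069369]
shaker base [ 0.60986357 -0.13439622] [ 0.60819459 -0.14106798] [ 0.60797724 -0.13538629]
t 30.72 [0.4639 0.0059 0.2323] [179.99  -0.     9.57] F [-0.1 -0.6 -0.9] open 0.0797
```

Call:
play_rows([
  {"fingers": 0.08,"x": -0.003,"y": -0.008,"z": 0.007,"rx": 0,"ry": 0,"rz": 0},
  {"fingers": 0.08,"x": -0.003,"y": -0.008,"z": 0.008,"rx": 0,"ry": 0,"rz": 0},
  {"fingers": 0.08,"x": -0.003,"y": -0.008,"z": 0.008,"rx": 0,"ry": 0,"rz": 0},
  {"fingers": 0.08,"x": -0.003,"y": -0.008,"z": 0.008,"rx": 0,"ry": 0,"rz": 0},
  {"fingers": 0.08,"x": -0.003,"y": -0.008,"z": 0.008,"rx": 0,"ry": 0,"rz": 0},
  {"fingers": 0.08,"x": -0.003,"y": -0.008,"z": 0.008,"rx": 0,"ry": 0,"rz": 0},
  {"fingers": 0.08,"x": -0.003,"y": -0.007,"z": 0.008,"rx": 0,"ry": 0,"rz": 0},
  {"fingers": 0.08,"x": -0.003,"y": -0.005,"z": 0.007,"rx": 0,"ry": 0,"rz": 0},
  {"fingers": 0.08,"x": 0,"y": 0,"z": 0,"rx": 0,"ry": 0,"rz": 0},
  {"fingers": 0.08,"x": 0,"y": 0,"z": 0,"rx": 0,"ry": 0,"rz": 0},
  {"fingers": 0.08,"x": 0,"y": 0,"z": 0,"rx": 0,"ry": 0,"rz": 0},
])

```text
t: 31.63
eef_pos: [0.4305, 0.061, 0.1704]
ee_rot: [180.0, -0.0, 9.6]
contact_force: [0.6, -1.4, 0.2]
opening: 0.0802
```

Run:
```python
from h import *
st(); w=get_image("wrist"); print(capfind(w,(.430,.061),.105,17))
for n in("spice_jar",):
  for d in mark_of(w,n)[:1]: print(d["confidence"],back(w,d["location"],0)[:2])
# cap outline: dark-brown pixels
u=proj(w,[.43,.061,.105])[0]; hsv=cv2.cvtColor(w["image"],cv2.COLOR_BGR2HSV)
k=np.zeros(hsv.shape[:2],np.uint8); cv2.circle(k,tuple(int(a) for a in u),70,1,-1)
d=cut_out(w,"spice_jar")[0]; m=d["mask"]; ys,xs=np.nonzero(m); b=ys.max(); print("mask",d["confidence"],xs.min(),xs.max(),ys.min(),b,"pred cap edges",proj(w,[[.43,.061-.022,.105],[.408,.061,.105],[.452,.061,.105]]).round(0).tolist())
go(.430,.061,.062,9.6)
```

```text
t 31.63 [0.4305 0.061  0.1704] [ 1.7999e+02 -2.0000e-02  9.5700e+00] F [ 0.6 -1.4  0.2] open 0.0802
(array([319.6, 265.4]), array([317.5, 265.2]), 1014, array([0.4287, 0.0609, 0.105 ]))
0.97 [0.43074861 0.05582921]Traceback (most recent call last):
  File "<stdin>", line 8, in <module>
IndexError: list index out of range
```

Call:
play_rows([
  {"fingers": 0.08,"x": -0.001,"y": 0,"z": 0.006,"rx": 0,"ry": 0,"rz": 0},
  {"fingers": 0.08,"x": 0,"y": 0,"z": 0.012,"rx": 0,"ry": 0,"rz": 0},
  {"fingers": 0.08,"x": 0,"y": 0,"z": 0.014,"rx": 0,"ry": 0,"rz": 0},
  {"fingers": 0.08,"x": 0,"y": 0,"z": 0.014,"rx": 0,"ry": 0,"rz": 0},
  {"fingers": 0.08,"x": 0,"y": 0,"z": 0.014,"rx": 0,"ry": 0,"rz": 0},
  {"fingers": 0.08,"x": 0,"y": 0,"z": 0.014,"rx": 0,"ry": 0,"rz": 0},
  {"fingers": 0.08,"x": 0,"y": 0,"z": 0.014,"rx": 0,"ry": 0,"rz": 0},
  {"fingers": 0.08,"x": 0,"y": 0,"z": 0.012,"rx": 0,"ry": 0,"rz": 0},
  {"fingers": 0.08,"x": 0,"y": 0,"z": 0.007,"rx": 0,"ry": 0,"rz": 0},
  {"fingers": 0.08,"x": 0,"y": 0,"z": 0,"rx": 0,"ry": 0,"rz": 0},
  {"fingers": 0.08,"x": 0,"y": 0,"z": 0,"rx": 0,"ry": 0,"rz": 0},
])

```text
t: 32.7
eef_pos: [0.4292, 0.0609, 0.0632]
ee_rot: [-180.0, 0.0, 9.6]
contact_force: [-0.4, -0.0, -0.1]
opening: 0.08
```

Call:
play_rows([
  {"fingers": 0.035,"x": 0,"y": 0,"z": 0,"rx": 0,"ry": 0,"rz": 0},
  {"fingers": 0.035,"x": 0,"y": 0,"z": 0,"rx": 0,"ry": 0,"rz": 0},
  {"fingers": 0.035,"x": 0,"y": 0,"z": 0,"rx": 0,"ry": 0,"rz": 0},
  {"fingers": 0.035,"x": 0,"y": 0,"z": 0,"rx": 0,"ry": 0,"rz": 0},
  {"fingers": 0.035,"x": 0,"y": 0,"z": 0,"rx": 0,"ry": 0,"rz": 0},
  {"fingers": 0.035,"x": 0,"y": 0,"z": 0,"rx": 0,"ry": 0,"rz": 0},
  {"fingers": 0.035,"x": 0,"y": 0,"z": 0,"rx": 0,"ry": 0,"rz": 0},
  {"fingers": 0.035,"x": 0,"y": 0,"z": 0,"rx": 0,"ry": 0,"rz": 0},
  {"fingers": 0.035,"x": 0,"y": 0,"z": 0,"rx": 0,"ry": 0,"rz": 0},
])

```text
t: 33.45
eef_pos: [0.4299, 0.0609, 0.0641]
ee_rot: [180.0, -0.1, 9.6]
contact_force: [-1.4, -0.5, 6.5]
opening: 0.0427
```

Run:
```python
from h import *
st(); w=get_image("wrist"); cv2.imwrite("pics/j.png",w["image"])
p=get_image("side"); print("side",capfind(p,(.43,.061),.105,17))
g=cv2.cvtColor(w["image"],cv2.COLOR_BGR2GRAY); print(proj(w,[.43,.061,.105]))
```

```text
t 33.45 [0.4299 0.0609 0.0641] [ 1.7997e+02 -8.0000e-02  9.5500e+00] F [-1.4 -0.5  6.5] open 0.0427
side (array([248.3, 200.9]), array([248.6, 199.7]), 122, array([0.4311, 0.0639, 0.105 ]))
[[322.66688341 387.25914609]]
```

Call:
play_rows([
  {"fingers": 0.035,"x": 0,"y": 0,"z": -0.003,"rx": 0,"ry": 0,"rz": 0},
  {"fingers": 0.035,"x": 0,"y": 0,"z": -0.007,"rx": 0,"ry": 0,"rz": 0},
  {"fingers": 0.035,"x": 0,"y": 0,"z": -0.012,"rx": 0,"ry": 0,"rz": 0},
  {"fingers": 0.035,"x": 0,"y": 0,"z": -0.015,"rx": 0,"ry": 0,"rz": 0},
  {"fingers": 0.035,"x": 0,"y": 0,"z": -0.015,"rx": 0,"ry": 0,"rz": 0},
  {"fingers": 0.035,"x": 0,"y": 0,"z": -0.015,"rx": 0,"ry": 0,"rz": 0},
  {"fingers": 0.035,"x": 0,"y": 0,"z": -0.015,"rx": 0,"ry": 0,"rz": 0},
  {"fingers": 0.035,"x": 0,"y": 0,"z": -0.014,"rx": 0,"ry": 0,"rz": 0},
  {"fingers": 0.035,"x": 0,"y": 0,"z": -0.009,"rx": 0,"ry": 0,"rz": 0},
  {"fingers": 0.035,"x": 0,"y": 0,"z": -0.005,"rx": 0,"ry": 0,"rz": 0},
  {"fingers": 0.035,"x": 0,"y": 0,"z": -0.002,"rx": 0,"ry": 0,"rz": 0},
])

```text
t: 34.47
eef_pos: [0.4296, 0.0607, 0.1761]
ee_rot: [180.0, -0.1, 9.5]
contact_force: [-1.2, 0.2, -0.9]
opening: 0.0426
```

Call:
play_rows([
  {"fingers": 0.035,"x": 0.004,"y": 0,"z": 0,"rx": 0,"ry": 0,"rz": 0},
  {"fingers": 0.035,"x": 0.01,"y": -0.001,"z": 0,"rx": 0,"ry": 0,"rz": 0},
  {"fingers": 0.035,"x": 0.016,"y": -0.001,"z": 0,"rx": 0,"ry": 0,"rz": 0},
  {"fingers": 0.035,"x": 0.018,"y": -0.002,"z": 0,"rx": 0,"ry": 0,"rz": 0},
  {"fingers": 0.035,"x": 0.018,"y": -0.002,"z": 0,"rx": 0,"ry": 0,"rz": 0},
  {"fingers": 0.035,"x": 0.018,"y": -0.002,"z": 0,"rx": 0,"ry": 0,"rz": 0},
  {"fingers": 0.035,"x": 0.018,"y": -0.002,"z": 0,"rx": 0,"ry": 0,"rz": 0},
  {"fingers": 0.035,"x": 0.018,"y": -0.002,"z": 0,"rx": 0,"ry": 0,"rz": 0},
  {"fingers": 0.035,"x": 0.018,"y": -0.002,"z": 0,"rx": 0,"ry": 0,"rz": 0},
  {"fingers": 0.035,"x": 0.018,"y": -0.002,"z": 0,"rx": 0,"ry": 0,"rz": 0},
  {"fingers": 0.035,"x": 0.018,"y": -0.001,"z": 0,"rx": 0,"ry": 0,"rz": 0},
  {"fingers": 0.035,"x": 0.018,"y": -0.001,"z": 0,"rx": 0,"ry": 0,"rz": 0},
])

```text
t: 35.47
eef_pos: [0.6168, 0.111, 0.1735]
ee_rot: [-180.0, 0.1, 9.6]
contact_force: [0.0, -0.4, -0.8]
opening: 0.0423
```

Call:
play_rows([
  {"fingers": 0.035,"x": 0.015,"y": -0.001,"z": 0,"rx": 0,"ry": 0,"rz": 0},
  {"fingers": 0.035,"x": 0.01,"y": 0,"z": 0,"rx": 0,"ry": 0,"rz": 0},
  {"fingers": 0.035,"x": 0.004,"y": 0,"z": 0,"rx": 0,"ry": 0,"rz": 0},
  {"fingers": 0.035,"x": 0,"y": 0,"z": 0,"rx": 0,"ry": 0,"rz": 0},
  {"fingers": 0.035,"x": 0,"y": 0,"z": 0,"rx": 0,"ry": 0,"rz": 0},
  {"fingers": 0.035,"x": 0,"y": 0,"z": 0,"rx": 0,"ry": 0,"rz": 0},
])

```text
t: 35.97
eef_pos: [0.6434, 0.1162, 0.1748]
ee_rot: [180.0, 0.1, 9.6]
contact_force: [0.4, -0.5, -1.4]
opening: 0.0428
```

Run:
```python
from h import *
st(); go(.645,.1160,.075,9.6)
p=get_image("side"); t=get_image("top"); s=sense()
print("cap side",capfind(p,(.645,.115),s["eef_pos"][2]+.041,17))
```

```text
t 35.97 [0.6434 0.1162 0.1748] [1.7999e+02 6.0000e-02 9.5700e+00] F [ 0.4 -0.5 -1.4] open 0.0428
total shift mm [ 1.6  0.5 99.7] turn [ 0.   0.1 -0. ]
cap side (array([371. ,  93.3]), array([370.7,  92.4]), 80, array([0.646 , 0.1185, 0.2163]))
```

Call:
play_rows([
  {"fingers": 0.035,"x": 0.001,"y": 0,"z": 0.005,"rx": 0,"ry": 0,"rz": 0},
  {"fingers": 0.035,"x": 0.0005,"y": 0,"z": 0.01,"rx": 0,"ry": 0,"rz": 0},
  {"fingers": 0.035,"x": 0,"y": 0,"z": 0.013,"rx": 0,"ry": 0,"rz": 0},
  {"fingers": 0.035,"x": 0,"y": 0,"z": 0.013,"rx": 0,"ry": 0,"rz": 0},
  {"fingers": 0.035,"x": 0,"y": 0,"z": 0.013,"rx": 0,"ry": 0,"rz": 0},
  {"fingers": 0.035,"x": 0,"y": 0,"z": 0.013,"rx": 0,"ry": 0,"rz": 0},
  {"fingers": 0.035,"x": 0,"y": 0,"z": 0.012,"rx": 0,"ry": 0,"rz": 0},
  {"fingers": 0.035,"x": 0,"y": 0,"z": 0.009,"rx": 0,"ry": 0,"rz": 0},
  {"fingers": 0.035,"x": 0,"y": 0,"z": 0.005,"rx": 0,"ry": 0,"rz": 0},
  {"fingers": 0.035,"x": 0,"y": 0,"z": 0.003,"rx": 0,"ry": 0,"rz": 0},
  {"fingers": 0.035,"x": 0,"y": 0,"z": 0,"rx": 0,"ry": 0,"rz": 0},
  {"fingers": 0.035,"x": 0,"y": 0,"z": 0,"rx": 0,"ry": 0,"rz": 0},
])

```text
t: 37.07
eef_pos: [0.6458, 0.1167, 0.0797]
ee_rot: [-180.0, -0.0, 9.6]
contact_force: [-0.3, -0.1, -1.1]
opening: 0.0425
```

Call:
play_rows([
  {"fingers": 0.035,"x": 0,"y": 0,"z": 0.001,"rx": 0,"ry": 0,"rz": 0},
  {"fingers": 0.035,"x": 0,"y": 0,"z": 0.001,"rx": 0,"ry": 0,"rz": 0},
  {"fingers": 0.035,"x": 0,"y": 0,"z": 0,"rx": 0,"ry": 0,"rz": 0},
  {"fingers": 0.035,"x": 0,"y": 0,"z": 0,"rx": 0,"ry": 0,"rz": 0},
  {"fingers": 0.035,"x": 0,"y": 0,"z": 0,"rx": 0,"ry": 0,"rz": 0},
])

```text
t: 37.48
eef_pos: [0.6456, 0.1166, 0.0775]
ee_rot: [180.0, -0.0, 9.6]
contact_force: [-1.0, -0.4, -0.5]
opening: 0.0428
```

Call:
play_rows([
  {"fingers": 0.035,"x": -0.0005,"y": 0.0005,"z": 0.001,"rx": 0,"ry": 0,"rz": 0},
  {"fingers": 0.035,"x": 0,"y": 0,"z": 0.001,"rx": 0,"ry": 0,"rz": 0},
  {"fingers": 0.035,"x": 0,"y": 0,"z": 0.001,"rx": 0,"ry": 0,"rz": 0},
  {"fingers": 0.035,"x": 0,"y": 0,"z": 0.001,"rx": 0,"ry": 0,"rz": 0},
  {"fingers": 0.035,"x": 0,"y": 0,"z": 0,"rx": 0,"ry": 0,"rz": 0},
  {"fingers": 0.035,"x": 0,"y": 0,"z": 0,"rx": 0,"ry": 0,"rz": 0},
])

```text
t: 37.98
eef_pos: [0.6452, 0.1159, 0.0742]
ee_rot: [180.0, -0.0, 9.6]
contact_force: [-1.8, -1.2, 8.6]
opening: 0.043
```

Run:
```python
from h import *
st(); p=get_image("side"); print(capfind(p,(.645,.115),.115,17))
```

```text
t 37.98 [0.6452 0.1159 0.0742] [ 1.7997e+02 -2.0000e-02  9.5600e+00] F [-1.8 -1.2  8.6] open 0.043
(array([368.7, 152.6]), array([369.9, 151.2]), 74, array([0.6487, 0.1186, 0.115 ]))
```

Call:
play_rows([
  {"fingers": 0.05,"x": 0,"y": 0,"z": 0,"rx": 0,"ry": 0,"rz": 0},
  {"fingers": 0.06,"x": 0,"y": 0,"z": 0,"rx": 0,"ry": 0,"rz": 0},
  {"fingers": 0.07,"x": 0,"y": 0,"z": 0,"rx": 0,"ry": 0,"rz": 0},
  {"fingers": 0.07,"x": 0,"y": 0,"z": 0,"rx": 0,"ry": 0,"rz": 0},
  {"fingers": 0.07,"x": 0,"y": 0,"z": -0.006,"rx": 0,"ry": 0,"rz": 0},
  {"fingers": 0.07,"x": 0,"y": 0,"z": -0.015,"rx": 0,"ry": 0,"rz": 0},
  {"fingers": 0.07,"x": 0,"y": 0,"z": -0.025,"rx": 0,"ry": 0,"rz": 0},
  {"fingers": 0.07,"x": 0,"y": 0,"z": -0.03,"rx": 0,"ry": 0,"rz": 0},
  {"fingers": 0.07,"x": 0,"y": 0,"z": -0.03,"rx": 0,"ry": 0,"rz": 0},
  {"fingers": 0.085,"x": 0,"y": 0,"z": -0.03,"rx": 0,"ry": 0,"rz": 0},
  {"fingers": 0.085,"x": 0,"y": 0,"z": -0.025,"rx": 0,"ry": 0,"rz": 0},
  {"fingers": 0.085,"x": 0,"y": 0,"z": -0.005,"rx": 0,"ry": 0,"rz": 0},
])

```text
t: 39.03
eef_pos: [0.647, 0.1172, 0.2462]
ee_rot: [-180.0, -0.5, 9.6]
contact_force: [0.1, 0.4, 1.0]
opening: 0.0852
```

Call:
play_rows([
  {"fingers": 0.085,"x": -0.01,"y": 0.01,"z": 0,"rx": 0,"ry": 0,"rz": 0},
  {"fingers": 0.085,"x": -0.02,"y": 0.02,"z": 0,"rx": 0,"ry": 0,"rz": 0},
  {"fingers": 0.085,"x": -0.022,"y": 0.021,"z": 0,"rx": 0,"ry": 0,"rz": 0},
  {"fingers": 0.085,"x": -0.022,"y": 0.021,"z": 0,"rx": 0,"ry": 0,"rz": 0},
  {"fingers": 0.085,"x": -0.022,"y": 0.021,"z": 0,"rx": 0,"ry": 0,"rz": 0},
  {"fingers": 0.085,"x": -0.022,"y": 0.021,"z": 0,"rx": 0,"ry": 0,"rz": 0},
  {"fingers": 0.085,"x": -0.022,"y": 0.021,"z": 0,"rx": 0,"ry": 0,"rz": 0},
  {"fingers": 0.085,"x": -0.022,"y": 0.021,"z": 0,"rx": 0,"ry": 0,"rz": 0},
  {"fingers": 0.085,"x": -0.022,"y": 0.021,"z": 0,"rx": 0,"ry": 0,"rz": 0},
  {"fingers": 0.085,"x": -0.02,"y": 0.02,"z": 0,"rx": 0,"ry": 0,"rz": 0},
  {"fingers": 0.085,"x": -0.012,"y": 0.012,"z": 0,"rx": 0,"ry": 0,"rz": 0},
  {"fingers": 0.085,"x": -0.003,"y": 0.004,"z": 0,"rx": 0,"ry": 0,"rz": 0},
])

```text
t: 40.03
eef_pos: [0.4627, -0.1333, 0.24]
ee_rot: [179.9, 0.0, 9.3]
contact_force: [-0.2, 0.4, 0.4]
opening: 0.0851
```

Call:
play_rows([
  {"fingers": 0.085,"x": 0,"y": 0,"z": 0,"rx": 0,"ry": 0,"rz": 0},
  {"fingers": 0.085,"x": 0,"y": 0,"z": 0,"rx": 0,"ry": 0,"rz": 0},
  {"fingers": 0.085,"x": 0,"y": 0,"z": 0,"rx": 0,"ry": 0,"rz": 0},
  {"fingers": 0.085,"x": 0,"y": 0,"z": 0,"rx": 0,"ry": 0,"rz": 0},
])

```text
t: 40.37
eef_pos: [0.4653, -0.1291, 0.2394]
ee_rot: [-180.0, -0.0, 9.7]
contact_force: [0.5, -0.3, 0.4]
opening: 0.0853
```

Run:
```python
from h import *
st(); go(.465,-.1302,.1465,9.6)
w=get_image("wrist"); cv2.imwrite("pics/m.png",w["image"]); u=proj(w,[.465,-.1302,.18])[0]
g=w["image"][int(u[1])-25:int(u[1])+25,int(u[0])-30:int(u[0])+30]; hs=cv2.cvtColor(g,cv2.COLOR_BGR2HSV)
m=(hs[...,1]<50)&(hs[...,2]>90); ys,xs=np.nonzero(m); print(u.round(1),"knob",xs.mean()+int(u[0])-30,ys.mean()+int(u[1])-25,m.sum())
```

```text
t 40.37 [ 0.4653 -0.1291  0.2394] [-1.7997e+02 -3.0000e-02  9.6900e+00] F [ 0.5 -0.3  0.4] open 0.0853
total shift mm [-0.5  1.1 92.9] turn [-0.  -0.   0.1]
[319.6 271. ] knob 314.58766859344894 277.5356454720617 519
```

Call:
play_rows([
  {"fingers": 0.085,"x": -0.0005,"y": 0.001,"z": 0.005,"rx": 0,"ry": 0,"rz": 0},
  {"fingers": 0.085,"x": 0,"y": 0,"z": 0.01,"rx": 0,"ry": 0,"rz": 0},
  {"fingers": 0.085,"x": 0,"y": 0,"z": 0.012,"rx": 0,"ry": 0,"rz": 0},
  {"fingers": 0.085,"x": 0,"y": 0,"z": 0.012,"rx": 0,"ry": 0,"rz": 0},
  {"fingers": 0.085,"x": 0,"y": 0,"z": 0.012,"rx": 0,"ry": 0,"rz": 0},
  {"fingers": 0.085,"x": 0,"y": 0,"z": 0.012,"rx": 0,"ry": 0,"rz": 0},
  {"fingers": 0.085,"x": 0,"y": 0,"z": 0.012,"rx": 0,"ry": 0,"rz": 0},
  {"fingers": 0.085,"x": 0,"y": 0,"z": 0.01,"rx": 0,"ry": 0,"rz": 0},
  {"fingers": 0.085,"x": 0,"y": 0,"z": 0.006,"rx": 0,"ry": 0,"rz": 0},
  {"fingers": 0.085,"x": 0,"y": 0,"z": 0.002,"rx": 0,"ry": 0,"rz": 0},
  {"fingers": 0.085,"x": 0,"y": 0,"z": 0,"rx": 0,"ry": 0,"rz": 0},
  {"fingers": 0.085,"x": 0,"y": 0,"z": 0,"rx": 0,"ry": 0,"rz": 0},
])

```text
t: 41.42
eef_pos: [0.4645, -0.1315, 0.1465]
ee_rot: [180.0, -0.0, 9.6]
contact_force: [-0.2, -0.0, 1.1]
opening: 0.085
```

Call:
play_rows([
  {"fingers": 0.085,"x": 0,"y": 0,"z": 0,"rx": 0,"ry": 0,"rz": 0},
  {"fingers": 0.085,"x": 0,"y": 0,"z": 0,"rx": 0,"ry": 0,"rz": 0},
])

```text
t: 41.58
eef_pos: [0.4646, -0.1317, 0.1468]
ee_rot: [180.0, -0.1, 9.6]
contact_force: [0.3, 0.4, 0.0]
opening: 0.0855
```

Call:
play_rows([
  {"fingers": 0.085,"x": 0.0005,"y": -0.0015,"z": 0,"rx": 0,"ry": 0,"rz": 0},
  {"fingers": 0.085,"x": 0,"y": 0,"z": 0,"rx": 0,"ry": 0,"rz": 0},
  {"fingers": 0.085,"x": 0,"y": 0,"z": 0,"rx": 0,"ry": 0,"rz": 0},
  {"fingers": 0.035,"x": 0,"y": 0,"z": 0,"rx": 0,"ry": 0,"rz": 0},
  {"fingers": 0.035,"x": 0,"y": 0,"z": 0,"rx": 0,"ry": 0,"rz": 0},
  {"fingers": 0.035,"x": 0,"y": 0,"z": 0,"rx": 0,"ry": 0,"rz": 0},
  {"fingers": 0.035,"x": 0,"y": 0,"z": 0,"rx": 0,"ry": 0,"rz": 0},
  {"fingers": 0.035,"x": 0,"y": 0,"z": 0,"rx": 0,"ry": 0,"rz": 0},
  {"fingers": 0.035,"x": 0,"y": 0,"z": 0,"rx": 0,"ry": 0,"rz": 0},
  {"fingers": 0.035,"x": 0,"y": 0,"z": 0,"rx": 0,"ry": 0,"rz": 0},
  {"fingers": 0.035,"x": 0,"y": 0,"z": 0,"rx": 0,"ry": 0,"rz": 0},
  {"fingers": 0.035,"x": 0,"y": 0,"z": 0,"rx": 0,"ry": 0,"rz": 0},
])

```text
t: 42.58
eef_pos: [0.4648, -0.1301, 0.1469]
ee_rot: [180.0, -0.0, 9.6]
contact_force: [-1.1, 0.3, 5.3]
opening: 0.0459
```

Call:
play_rows([
  {"fingers": 0.035,"x": 0,"y": 0,"z": -0.002,"rx": 0,"ry": 0,"rz": 0},
  {"fingers": 0.035,"x": 0,"y": 0,"z": -0.004,"rx": 0,"ry": 0,"rz": 0},
  {"fingers": 0.035,"x": 0,"y": 0,"z": -0.006,"rx": 0,"ry": 0,"rz": 0},
  {"fingers": 0.035,"x": 0,"y": 0,"z": -0.008,"rx": 0,"ry": 0,"rz": 0},
  {"fingers": 0.035,"x": 0,"y": 0,"z": -0.01,"rx": 0,"ry": 0,"rz": 0},
  {"fingers": 0.035,"x": 0,"y": 0,"z": -0.01,"rx": 0,"ry": 0,"rz": 0},
  {"fingers": 0.035,"x": 0,"y": 0,"z": -0.006,"rx": 0,"ry": 0,"rz": 0},
  {"fingers": 0.035,"x": 0,"y": 0,"z": -0.003,"rx": 0,"ry": 0,"rz": 0},
  {"fingers": 0.035,"x": 0,"y": 0,"z": 0,"rx": 0,"ry": 0,"rz": 0},
])

```text
t: 43.33
eef_pos: [0.4649, -0.1302, 0.1963]
ee_rot: [179.9, -0.1, 9.5]
contact_force: [-0.1, 0.6, -1.3]
opening: 0.0456
```

Run:
```python
from h import *
st(); go(.574,.136,.145,9.56)
```

```text
t 43.33 [ 0.4649 -0.1302  0.1963] [ 1.7994e+02 -8.0000e-02  9.5500e+00] F [-0.1  0.6 -1.3] open 0.0456
total shift mm [ 151.7 -244.4   51.2] turn [ 0.1 -0.1 -0. ]
```

Call:
play_rows([
  {"fingers": 0.035,"x": 0.003,"y": -0.005,"z": 0,"rx": 0,"ry": 0,"rz": 0},
  {"fingers": 0.035,"x": 0.005,"y": -0.01,"z": 0,"rx": 0,"ry": 0,"rz": 0},
  {"fingers": 0.035,"x": 0.008,"y": -0.014,"z": 0,"rx": 0,"ry": 0,"rz": 0},
  {"fingers": 0.035,"x": 0.01,"y": -0.0155,"z": 0,"rx": 0,"ry": 0,"rz": 0},
  {"fingers": 0.035,"x": 0.01,"y": -0.0155,"z": 0,"rx": 0,"ry": 0,"rz": 0},
  {"fingers": 0.035,"x": 0.01,"y": -0.0155,"z": 0,"rx": 0,"ry": 0,"rz": 0},
  {"fingers": 0.035,"x": 0.01,"y": -0.0155,"z": 0,"rx": 0,"ry": 0,"rz": 0},
  {"fingers": 0.035,"x": 0.01,"y": -0.0155,"z": 0,"rx": 0,"ry": 0,"rz": 0},
  {"fingers": 0.035,"x": 0.01,"y": -0.0155,"z": 0,"rx": 0,"ry": 0,"rz": 0},
])

```text
t: 44.08
eef_pos: [0.5191, 0.0043, 0.1946]
ee_rot: [-180.0, 0.1, 9.6]
contact_force: [0.3, -0.1, -1.6]
opening: 0.0455
```

Call:
play_rows([
  {"fingers": 0.035,"x": 0.01,"y": -0.0155,"z": 0,"rx": 0,"ry": 0,"rz": 0},
  {"fingers": 0.035,"x": 0.01,"y": -0.0155,"z": 0,"rx": 0,"ry": 0,"rz": 0},
  {"fingers": 0.035,"x": 0.01,"y": -0.0155,"z": 0,"rx": 0,"ry": 0,"rz": 0},
  {"fingers": 0.035,"x": 0.01,"y": -0.0155,"z": 0,"rx": 0,"ry": 0,"rz": 0},
  {"fingers": 0.035,"x": 0.01,"y": -0.0155,"z": 0,"rx": 0,"ry": 0,"rz": 0},
  {"fingers": 0.035,"x": 0.01,"y": -0.0155,"z": 0,"rx": 0,"ry": 0,"rz": 0},
  {"fingers": 0.035,"x": 0.008,"y": -0.014,"z": 0,"rx": 0,"ry": 0,"rz": 0},
  {"fingers": 0.035,"x": 0.005,"y": -0.01,"z": 0,"rx": 0,"ry": 0,"rz": 0},
  {"fingers": 0.035,"x": 0.003,"y": -0.005,"z": 0,"rx": 0,"ry": 0,"rz": 0},
  {"fingers": 0.035,"x": 0,"y": 0,"z": 0,"rx": 0,"ry": 0,"rz": 0},
  {"fingers": 0.035,"x": 0,"y": 0,"z": 0,"rx": 0,"ry": 0,"rz": 0},
  {"fingers": 0.035,"x": 0,"y": 0,"z": 0,"rx": 0,"ry": 0,"rz": 0},
])

```text
t: 45.08
eef_pos: [0.5737, 0.1347, 0.1951]
ee_rot: [180.0, 0.0, 9.5]
contact_force: [0.4, -0.8, -0.9]
opening: 0.046
```

Call:
play_rows([
  {"fingers": 0.035,"x": 0,"y": 0,"z": 0.005,"rx": 0,"ry": 0,"rz": 0},
  {"fingers": 0.035,"x": 0,"y": 0,"z": 0.008,"rx": 0,"ry": 0,"rz": 0},
  {"fingers": 0.035,"x": 0,"y": 0,"z": 0.009,"rx": 0,"ry": 0,"rz": 0},
  {"fingers": 0.035,"x": 0,"y": 0,"z": 0.008,"rx": 0,"ry": 0,"rz": 0},
  {"fingers": 0.035,"x": 0,"y": 0,"z": 0.006,"rx": 0,"ry": 0,"rz": 0},
  {"fingers": 0.035,"x": 0,"y": 0,"z": 0.003,"rx": 0,"ry": 0,"rz": 0},
  {"fingers": 0.035,"x": 0,"y": 0,"z": 0.003,"rx": 0,"ry": 0,"rz": 0},
  {"fingers": 0.035,"x": 0,"y": 0,"z": 0.003,"rx": 0,"ry": 0,"rz": 0},
  {"fingers": 0.035,"x": 0,"y": 0,"z": 0,"rx": 0,"ry": 0,"rz": 0},
  {"fingers": 0.035,"x": 0,"y": 0,"z": 0,"rx": 0,"ry": 0,"rz": 0},
  {"fingers": 0.035,"x": 0,"y": 0,"z": 0,"rx": 0,"ry": 0,"rz": 0},
])

```text
t: 46.0
eef_pos: [0.574, 0.136, 0.1506]
ee_rot: [-180.0, -0.0, 9.6]
contact_force: [0.8, -0.9, -2.0]
opening: 0.0454
```

Run:
```python
from h import *
st(); go(.574,.136,.145,9.56)
```

```text
t 46.0 [0.574  0.136  0.1506] [-1.80e+02 -3.00e-02  9.57e+00] F [ 0.8 -0.9 -2. ] open 0.0454
total shift mm [-0.   0.   5.6] turn [-0. -0.  0.]
```

Call:
play_rows([
  {"fingers": 0.035,"x": 0,"y": 0,"z": 0.0015,"rx": 0,"ry": 0,"rz": 0},
  {"fingers": 0.035,"x": 0,"y": 0,"z": 0.0015,"rx": 0,"ry": 0,"rz": 0},
  {"fingers": 0.035,"x": 0,"y": 0,"z": 0.0015,"rx": 0,"ry": 0,"rz": 0},
  {"fingers": 0.035,"x": 0,"y": 0,"z": 0.001,"rx": 0,"ry": 0,"rz": 0},
  {"fingers": 0.035,"x": 0,"y": 0,"z": 0,"rx": 0,"ry": 0,"rz": 0},
  {"fingers": 0.035,"x": 0,"y": 0,"z": 0,"rx": 0,"ry": 0,"rz": 0},
  {"fingers": 0.035,"x": 0,"y": 0,"z": 0,"rx": 0,"ry": 0,"rz": 0},
])

```text
t: 46.58
eef_pos: [0.574, 0.136, 0.1451]
ee_rot: [180.0, -0.0, 9.6]
contact_force: [-0.1, -0.2, 2.9]
opening: 0.045
```

Run:
```python
from h import *
st()
```

```text
t 46.58 [0.574  0.136  0.1451] [ 1.80e+02 -2.00e-02  9.56e+00] F [-0.1 -0.2  2.9] open 0.045
```

Call:
play_rows([
  {"fingers": 0.055,"x": 0,"y": 0,"z": 0,"rx": 0,"ry": 0,"rz": 0},
  {"fingers": 0.07,"x": 0,"y": 0,"z": 0,"rx": 0,"ry": 0,"rz": 0},
  {"fingers": 0.085,"x": 0,"y": 0,"z": 0,"rx": 0,"ry": 0,"rz": 0},
  {"fingers": 0.085,"x": 0,"y": 0,"z": 0,"rx": 0,"ry": 0,"rz": 0},
  {"fingers": 0.085,"x": 0,"y": 0,"z": 0,"rx": 0,"ry": 0,"rz": 0},
  {"fingers": 0.085,"x": 0,"y": 0,"z": -0.005,"rx": 0,"ry": 0,"rz": 0},
  {"fingers": 0.085,"x": 0,"y": 0,"z": -0.015,"rx": 0,"ry": 0,"rz": 0},
  {"fingers": 0.085,"x": 0,"y": 0,"z": -0.022,"rx": 0,"ry": 0,"rz": 0},
  {"fingers": 0.085,"x": 0,"y": 0,"z": -0.025,"rx": 0,"ry": 0,"rz": 0},
  {"fingers": 0.085,"x": 0,"y": 0,"z": -0.022,"rx": 0,"ry": 0,"rz": 0},
  {"fingers": 0.085,"x": 0,"y": 0,"z": -0.006,"rx": 0,"ry": 0,"rz": 0},
  {"fingers": 0.085,"x": 0,"y": 0,"z": 0,"rx": 0,"ry": 0,"rz": 0},
])

```text
t: 47.58
eef_pos: [0.5748, 0.1364, 0.2421]
ee_rot: [-180.0, -0.2, 9.6]
contact_force: [-0.3, -0.3, -1.1]
opening: 0.0849
```

Call:
play_rows([
  {"fingers": 0.085,"x": -0.008,"y": 0.015,"z": 0,"rx": 0,"ry": 0,"rz": 0},
  {"fingers": 0.085,"x": -0.015,"y": 0.029,"z": 0,"rx": 0,"ry": 0,"rz": 0},
  {"fingers": 0.085,"x": -0.018,"y": 0.034,"z": 0,"rx": 0,"ry": 0,"rz": 0},
  {"fingers": 0.085,"x": -0.018,"y": 0.034,"z": 0,"rx": 0,"ry": 0,"rz": 0},
  {"fingers": 0.085,"x": -0.018,"y": 0.034,"z": 0,"rx": 0,"ry": 0,"rz": 0},
  {"fingers": 0.085,"x": -0.018,"y": 0.034,"z": 0,"rx": 0,"ry": 0,"rz": 0},
  {"fingers": 0.085,"x": -0.018,"y": 0.034,"z": 0,"rx": 0,"ry": 0,"rz": 0},
  {"fingers": 0.085,"x": -0.018,"y": 0.034,"z": 0,"rx": 0,"ry": 0,"rz": 0},
  {"fingers": 0.085,"x": -0.018,"y": 0.034,"z": 0,"rx": 0,"ry": 0,"rz": 0},
  {"fingers": 0.085,"x": -0.016,"y": 0.032,"z": 0,"rx": 0,"ry": 0,"rz": 0},
  {"fingers": 0.085,"x": -0.012,"y": 0.022,"z": 0,"rx": 0,"ry": 0,"rz": 0},
  {"fingers": 0.085,"x": -0.005,"y": 0.009,"z": 0,"rx": 0,"ry": 0,"rz": 0},
])

```text
t: 48.58
eef_pos: [0.4491, -0.2388, 0.2384]
ee_rot: [180.0, 0.2, 9.2]
contact_force: [0.4, 0.8, -0.5]
opening: 0.0853
```

Call:
play_rows([
  {"fingers": 0.085,"x": 0,"y": 0,"z": 0,"rx": 0,"ry": 0,"rz": 0},
  {"fingers": 0.085,"x": 0,"y": 0,"z": 0,"rx": 0,"ry": 0,"rz": 0},
  {"fingers": 0.085,"x": 0,"y": 0,"z": 0,"rx": 0,"ry": 0,"rz": 0},
  {"fingers": 0.085,"x": 0,"y": 0,"z": 0,"rx": 0,"ry": 0,"rz": 0},
  {"fingers": 0.085,"x": 0,"y": 0,"z": 0,"rx": 0,"ry": 0,"rz": 0},
])

```text
t: 49.0
eef_pos: [0.4523, -0.2329, 0.2398]
ee_rot: [-180.0, -0.0, 9.7]
contact_force: [0.8, -0.2, -0.8]
opening: 0.085
```

Run:
```python
from h import *
st(); go(.4523,-.2341,.166,9.56)
```

```text
t 49.0 [ 0.4523 -0.2329  0.2398] [-1.7998e+02 -1.0000e-02  9.7200e+00] F [ 0.8 -0.2 -0.8] open 0.085
total shift mm [-0.2  1.2 73.8] turn [-0.  -0.   0.2]
```

Call:
play_rows([
  {"fingers": 0.085,"x": 0,"y": 0.0005,"z": 0.005,"rx": 0,"ry": 0,"rz": 0.1},
  {"fingers": 0.085,"x": 0,"y": 0,"z": 0.01,"rx": 0,"ry": 0,"rz": 0},
  {"fingers": 0.085,"x": 0,"y": 0,"z": 0.011,"rx": 0,"ry": 0,"rz": 0},
  {"fingers": 0.085,"x": 0,"y": 0,"z": 0.011,"rx": 0,"ry": 0,"rz": 0},
  {"fingers": 0.085,"x": 0,"y": 0,"z": 0.011,"rx": 0,"ry": 0,"rz": 0},
  {"fingers": 0.085,"x": 0,"y": 0,"z": 0.011,"rx": 0,"ry": 0,"rz": 0},
  {"fingers": 0.085,"x": 0,"y": 0,"z": 0.009,"rx": 0,"ry": 0,"rz": 0},
  {"fingers": 0.085,"x": 0,"y": 0,"z": 0.005,"rx": 0,"ry": 0,"rz": 0},
  {"fingers": 0.085,"x": 0,"y": 0,"z": 0.002,"rx": 0,"ry": 0,"rz": 0},
  {"fingers": 0.085,"x": 0,"y": 0,"z": 0,"rx": 0,"ry": 0,"rz": 0},
  {"fingers": 0.085,"x": 0,"y": 0,"z": 0,"rx": 0,"ry": 0,"rz": 0},
  {"fingers": 0.085,"x": 0,"y": 0,"z": 0,"rx": 0,"ry": 0,"rz": 0},
])

```text
t: 50.0
eef_pos: [0.4521, -0.2352, 0.1653]
ee_rot: [180.0, -0.0, 9.5]
contact_force: [-0.0, -0.2, -0.1]
opening: 0.085
```

Run:
```python
from h import *
st(); go(.4523,-.2341,.165,9.56)
```

```text
t 50.0 [ 0.4521 -0.2352  0.1653] [ 1.7996e+02 -5.0000e-02  9.4600e+00] F [-0.  -0.2 -0.1] open 0.085
total shift mm [ 0.3 -1.   0.3] turn [ 0.  -0.  -0.1]
```

Call:
play_rows([
  {"fingers": 0.085,"x": 0,"y": -0.001,"z": 0,"rx": 0,"ry": 0,"rz": -0.1},
  {"fingers": 0.085,"x": 0,"y": 0,"z": 0,"rx": 0,"ry": 0,"rz": 0},
  {"fingers": 0.085,"x": 0,"y": 0,"z": 0,"rx": 0,"ry": 0,"rz": 0},
  {"fingers": 0.02,"x": 0,"y": 0,"z": 0,"rx": 0,"ry": 0,"rz": 0},
  {"fingers": 0.02,"x": 0,"y": 0,"z": 0,"rx": 0,"ry": 0,"rz": 0},
  {"fingers": 0.02,"x": 0,"y": 0,"z": 0,"rx": 0,"ry": 0,"rz": 0},
  {"fingers": 0.02,"x": 0,"y": 0,"z": 0,"rx": 0,"ry": 0,"rz": 0},
  {"fingers": 0.02,"x": 0,"y": 0,"z": 0,"rx": 0,"ry": 0,"rz": 0},
  {"fingers": 0.02,"x": 0,"y": 0,"z": 0,"rx": 0,"ry": 0,"rz": 0},
  {"fingers": 0.02,"x": 0,"y": 0,"z": 0,"rx": 0,"ry": 0,"rz": 0},
  {"fingers": 0.02,"x": 0,"y": 0,"z": 0,"rx": 0,"ry": 0,"rz": 0},
  {"fingers": 0.02,"x": 0,"y": 0,"z": 0,"rx": 0,"ry": 0,"rz": 0},
])

```text
t: 51.0
eef_pos: [0.4519, -0.2341, 0.1652]
ee_rot: [180.0, -0.0, 9.6]
contact_force: [0.0, -0.5, 5.6]
opening: 0.0287
```

Call:
play_rows([
  {"fingers": 0.02,"x": 0,"y": 0,"z": -0.002,"rx": 0,"ry": 0,"rz": 0},
  {"fingers": 0.02,"x": 0,"y": 0,"z": -0.004,"rx": 0,"ry": 0,"rz": 0},
  {"fingers": 0.02,"x": 0,"y": 0,"z": -0.006,"rx": 0,"ry": 0,"rz": 0},
  {"fingers": 0.02,"x": 0,"y": 0,"z": -0.008,"rx": 0,"ry": 0,"rz": 0},
  {"fingers": 0.02,"x": 0,"y": 0,"z": -0.01,"rx": 0,"ry": 0,"rz": 0},
  {"fingers": 0.02,"x": 0,"y": 0,"z": -0.01,"rx": 0,"ry": 0,"rz": 0},
  {"fingers": 0.02,"x": 0,"y": 0,"z": -0.006,"rx": 0,"ry": 0,"rz": 0},
  {"fingers": 0.02,"x": 0,"y": 0,"z": -0.003,"rx": 0,"ry": 0,"rz": 0},
  {"fingers": 0.02,"x": 0,"y": 0,"z": 0,"rx": 0,"ry": 0,"rz": 0},
])

```text
t: 51.75
eef_pos: [0.452, -0.2343, 0.2148]
ee_rot: [179.9, -0.1, 9.6]
contact_force: [-0.3, -0.8, -2.3]
opening: 0.0286
```

Run:
```python
from h import *
st(); go(.5905,.0754,.164,9.56)
```

```text
t 51.75 [ 0.452  -0.2343  0.2148] [ 1.7993e+02 -7.0000e-02  9.5500e+00] F [-0.3 -0.8 -2.3] open 0.0286
total shift mm [ 187.9 -282.5   50.7] turn [ 0.1 -0.1 -0. ]
```

Call:
play_rows([
  {"fingers": 0.02,"x": 0.004,"y": -0.006,"z": 0,"rx": 0,"ry": 0,"rz": 0},
  {"fingers": 0.02,"x": 0.007,"y": -0.011,"z": 0,"rx": 0,"ry": 0,"rz": 0},
  {"fingers": 0.02,"x": 0.011,"y": -0.016,"z": 0,"rx": 0,"ry": 0,"rz": 0},
  {"fingers": 0.02,"x": 0.012,"y": -0.018,"z": 0,"rx": 0,"ry": 0,"rz": 0},
  {"fingers": 0.02,"x": 0.012,"y": -0.018,"z": 0,"rx": 0,"ry": 0,"rz": 0},
  {"fingers": 0.02,"x": 0.012,"y": -0.018,"z": 0,"rx": 0,"ry": 0,"rz": 0},
  {"fingers": 0.02,"x": 0.012,"y": -0.018,"z": 0,"rx": 0,"ry": 0,"rz": 0},
  {"fingers": 0.02,"x": 0.012,"y": -0.018,"z": 0,"rx": 0,"ry": 0,"rz": 0},
  {"fingers": 0.02,"x": 0.012,"y": -0.018,"z": 0,"rx": 0,"ry": 0,"rz": 0},
])

```text
t: 52.5
eef_pos: [0.5209, -0.0777, 0.2132]
ee_rot: [-180.0, 0.1, 9.6]
contact_force: [-0.5, -0.1, -1.8]
opening: 0.0285
```

Call:
play_rows([
  {"fingers": 0.02,"x": 0.012,"y": -0.018,"z": 0,"rx": 0,"ry": 0,"rz": 0},
  {"fingers": 0.02,"x": 0.012,"y": -0.018,"z": 0,"rx": 0,"ry": 0,"rz": 0},
  {"fingers": 0.02,"x": 0.012,"y": -0.018,"z": 0,"rx": 0,"ry": 0,"rz": 0},
  {"fingers": 0.02,"x": 0.012,"y": -0.018,"z": 0,"rx": 0,"ry": 0,"rz": 0},
  {"fingers": 0.02,"x": 0.012,"y": -0.018,"z": 0,"rx": 0,"ry": 0,"rz": 0},
  {"fingers": 0.02,"x": 0.012,"y": -0.018,"z": 0,"rx": 0,"ry": 0,"rz": 0},
  {"fingers": 0.02,"x": 0.011,"y": -0.016,"z": 0,"rx": 0,"ry": 0,"rz": 0},
  {"fingers": 0.02,"x": 0.007,"y": -0.011,"z": 0,"rx": 0,"ry": 0,"rz": 0},
  {"fingers": 0.02,"x": 0.004,"y": -0.006,"z": 0,"rx": 0,"ry": 0,"rz": 0},
  {"fingers": 0.02,"x": 0,"y": 0,"z": 0,"rx": 0,"ry": 0,"rz": 0},
  {"fingers": 0.02,"x": 0,"y": 0,"z": 0,"rx": 0,"ry": 0,"rz": 0},
  {"fingers": 0.02,"x": 0,"y": 0,"z": 0,"rx": 0,"ry": 0,"rz": 0},
])

```text
t: 53.5
eef_pos: [0.5898, 0.0738, 0.2135]
ee_rot: [179.9, 0.0, 9.5]
contact_force: [0.4, 0.6, -2.1]
opening: 0.0286
```

Call:
play_rows([
  {"fingers": 0.02,"x": 0,"y": 0,"z": 0.005,"rx": 0,"ry": 0,"rz": 0},
  {"fingers": 0.02,"x": 0,"y": 0,"z": 0.008,"rx": 0,"ry": 0,"rz": 0},
  {"fingers": 0.02,"x": 0,"y": 0,"z": 0.009,"rx": 0,"ry": 0,"rz": 0},
  {"fingers": 0.02,"x": 0,"y": 0,"z": 0.008,"rx": 0,"ry": 0,"rz": 0},
  {"fingers": 0.02,"x": 0,"y": 0,"z": 0.006,"rx": 0,"ry": 0,"rz": 0},
  {"fingers": 0.02,"x": 0,"y": 0,"z": 0.003,"rx": 0,"ry": 0,"rz": 0},
  {"fingers": 0.02,"x": 0,"y": 0,"z": 0.003,"rx": 0,"ry": 0,"rz": 0},
  {"fingers": 0.02,"x": 0,"y": 0,"z": 0.003,"rx": 0,"ry": 0,"rz": 0},
  {"fingers": 0.02,"x": 0,"y": 0,"z": 0,"rx": 0,"ry": 0,"rz": 0},
  {"fingers": 0.02,"x": 0,"y": 0,"z": 0,"rx": 0,"ry": 0,"rz": 0},
  {"fingers": 0.02,"x": 0,"y": 0,"z": 0,"rx": 0,"ry": 0,"rz": 0},
])

```text
t: 54.42
eef_pos: [0.5903, 0.0754, 0.1691]
ee_rot: [180.0, -0.0, 9.6]
contact_force: [-0.3, 0.3, -1.0]
opening: 0.0283
```

Run:
```python
from h import *
st(); go(.5904,.0754,.1632,9.56)
```

```text
t 54.42 [0.5903 0.0754 0.1691] [ 1.80e+02 -3.00e-02  9.57e+00] F [-0.3  0.3 -1. ] open 0.0283
total shift mm [ 0.1 -0.   5.9] turn [ 0. -0.  0.]
```

Call:
play_rows([
  {"fingers": 0.02,"x": 0,"y": 0,"z": 0.0015,"rx": 0,"ry": 0,"rz": 0},
  {"fingers": 0.02,"x": 0,"y": 0,"z": 0.0015,"rx": 0,"ry": 0,"rz": 0},
  {"fingers": 0.02,"x": 0,"y": 0,"z": 0.0015,"rx": 0,"ry": 0,"rz": 0},
  {"fingers": 0.02,"x": 0,"y": 0,"z": 0.001,"rx": 0,"ry": 0,"rz": 0},
  {"fingers": 0.02,"x": 0,"y": 0,"z": 0,"rx": 0,"ry": 0,"rz": 0},
  {"fingers": 0.02,"x": 0,"y": 0,"z": 0,"rx": 0,"ry": 0,"rz": 0},
  {"fingers": 0.02,"x": 0,"y": 0,"z": 0,"rx": 0,"ry": 0,"rz": 0},
])

```text
t: 55.0
eef_pos: [0.5902, 0.0753, 0.1634]
ee_rot: [180.0, -0.0, 9.6]
contact_force: [0.1, -0.6, -1.0]
opening: 0.0282
```

Run:
```python
from h import *
st()
```

```text
t 55.0 [0.5902 0.0753 0.1634] [ 1.80e+02 -1.00e-02  9.56e+00] F [ 0.1 -0.6 -1. ] open 0.0282
```

Still slightly hanging, so I lower 1 mm more, release, rise and withdraw toward the front right.

Call:
play_rows([
  {"fingers": 0.02,"x": 0,"y": 0,"z": 0.001,"rx": 0,"ry": 0,"rz": 0},
  {"fingers": 0.02,"x": 0,"y": 0,"z": 0,"rx": 0,"ry": 0,"rz": 0},
  {"fingers": 0.02,"x": 0,"y": 0,"z": 0,"rx": 0,"ry": 0,"rz": 0},
  {"fingers": 0.045,"x": 0,"y": 0,"z": 0,"rx": 0,"ry": 0,"rz": 0},
  {"fingers": 0.065,"x": 0,"y": 0,"z": 0,"rx": 0,"ry": 0,"rz": 0},
  {"fingers": 0.085,"x": 0,"y": 0,"z": 0,"rx": 0,"ry": 0,"rz": 0},
  {"fingers": 0.085,"x": 0,"y": 0,"z": 0,"rx": 0,"ry": 0,"rz": 0},
  {"fingers": 0.085,"x": 0,"y": 0,"z": 0,"rx": 0,"ry": 0,"rz": 0},
  {"fingers": 0.085,"x": 0,"y": 0,"z": -0.005,"rx": 0,"ry": 0,"rz": 0},
  {"fingers": 0.085,"x": 0,"y": 0,"z": -0.015,"rx": 0,"ry": 0,"rz": 0},
  {"fingers": 0.085,"x": 0,"y": 0,"z": -0.025,"rx": 0,"ry": 0,"rz": 0},
  {"fingers": 0.085,"x": 0,"y": 0,"z": -0.025,"rx": 0,"ry": 0,"rz": 0},
])

```text
t: 56.0
eef_pos: [0.5896, 0.0753, 0.2327]
ee_rot: [-180.0, 0.1, 9.6]
contact_force: [0.6, -0.5, 0.1]
opening: 0.085
```

Call:
play_rows([
  {"fingers": 0.085,"x": 0,"y": 0,"z": -0.01,"rx": 0,"ry": 0,"rz": 0},
  {"fingers": 0.085,"x": -0.005,"y": 0,"z": 0,"rx": 0,"ry": 0,"rz": 0},
  {"fingers": 0.085,"x": -0.015,"y": 0.005,"z": 0,"rx": 0,"ry": 0,"rz": 0},
  {"fingers": 0.085,"x": -0.02,"y": 0.01,"z": 0,"rx": 0,"ry": 0,"rz": 0},
  {"fingers": 0.085,"x": -0.02,"y": 0.01,"z": 0,"rx": 0,"ry": 0,"rz": 0},
  {"fingers": 0.085,"x": -0.015,"y": 0.015,"z": 0,"rx": 0,"ry": 0,"rz": 0},
  {"fingers": 0.085,"x": -0.005,"y": 0.005,"z": 0,"rx": 0,"ry": 0,"rz": 0},
  {"fingers": 0.085,"x": 0,"y": 0,"z": 0,"rx": 0,"ry": 0,"rz": 0},
  {"fingers": 0.085,"x": 0,"y": 0,"z": 0,"rx": 0,"ry": 0,"rz": 0},
  {"fingers": 0.085,"x": 0,"y": 0,"z": 0,"rx": 0,"ry": 0,"rz": 0},
  {"fingers": 0.085,"x": 0,"y": 0,"z": 0,"rx": 0,"ry": 0,"rz": 0},
])

```text
t: 56.92
eef_pos: [0.5192, 0.0187, 0.2421]
ee_rot: [-180.0, -0.0, 9.6]
contact_force: [-0.0, 0.5, -0.8]
opening: 0.0852
```

Run:
```python
from h import *
st(); p=get_image("side"); w=get_image("wrist"); a=cv2.imread("pics/a_side.png")
f=lambda im:cv2.resize(im[100:350,240:460],(400,455))[:300] if 0 else cv2.resize(im[110:250,280:440],(400,350))
C=np.zeros((600,800,3),np.uint8); C[:300,:400]=f(a)[:300]; C[:300,400:]=f(p["image"])[:300]
C[300:,:400]=cv2.resize(w["image"],(400,300)); C[300:,400:]=cv2.resize(p["image"][230:380,330:530],(400,300)); cv2.imwrite("pics/end.png",C)
d=cv2.absdiff(a,p["image"]).sum(2)[115:235,305:365]; print("diff mill/bottle area",d.mean())
for t in("pepper_mill","chilli_bottle"):
    print(t,[np.round(x["location"],1).tolist() for x in cut_out(p,t)[:1]])
```

```text
t 56.92 [0.5192 0.0187 0.2421] [-1.7995e+02 -1.0000e-02  9.6400e+00] F [-0.   0.5 -0.8] open 0.0852
diff mill/bottle area 10.730138888888888
pepper_mill [[325.1, 160.7]]
chilli_bottle [[348.3, 182.4]]
```

View pics/end.png

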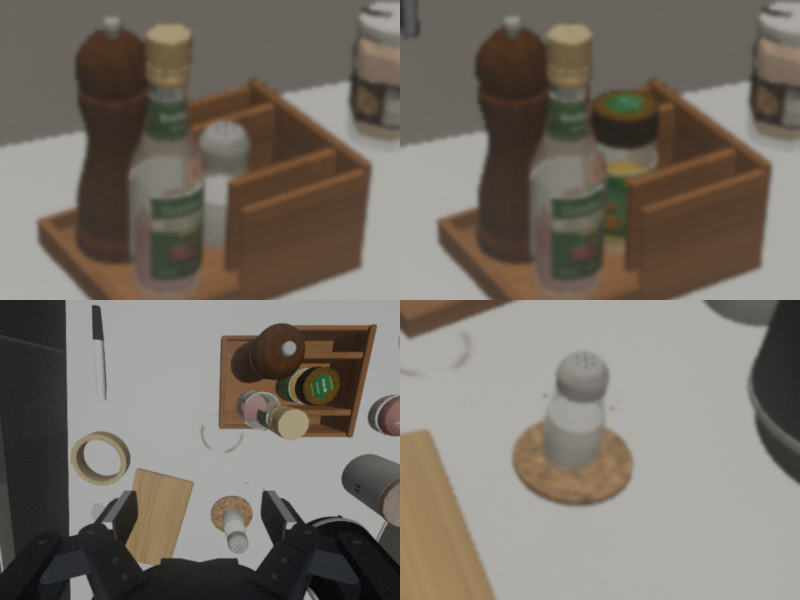

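The end picture shows the mill and bottle matching the start picture to within about 1 px, the jar in the bay between the cheeks, and the shaker on the coaster. I check the shaker's centring numerically before handing in.

Run:
```python
from h import *
p=get_image("side"); w=get_image("wrist")
print("shaker apex side",back(p,(330+183/2,230+57/2),.097)[:2].round(4),"wrist",back(w,(237*1.6,(541-300)*1.6),.097)[:2].round(4))
print("coaster wrist centre",back(w,(232*1.6,(514-300)*1.6),.007)[:2].round(4))
c=np.linspace(0,2*np.pi,80); cc=lambda x,y,z,r:np.c_[x+r*np.cos(c),y+r*np.sin(c),0*c+z]
u=proj(p,cc(.6105,-.1417,.007,.022)); print("pred base in crop: rows",((u[:,1].min()-230)*2+300).round(),((u[:,1].max()-230)*2+300).round(),"cols",((u[:,0].min()-330)*2+400).round(),((u[:,0].max()-330)*2+400).round())
u=proj(p,cc(.6115,-.1412,.007,.042)); print("pred coaster rows",((u[:,1].min()-230)*2+300).round(),((u[:,1].max()-230)*2+300).round(),"cols",((u[:,0].min()-330)*2+400).round(),((u[:,0].max()-330)*2+400).round())
```

```text
shaker apex side [ 0.612  -0.1394] wrist [ 0.6023 -0.1269]
coaster wrist centre [ 0.6101 -0.1374]
pred base in crop: rows 437.0 482.0 cols 539.0 603.0
pred coaster rows 417.0 502.0 cols 511.0 633.0
```

Run:
```python
from h import *
c=np.linspace(0,2*np.pi,80); cc=lambda x,y,z,r:np.c_[x+r*np.cos(c),y+r*np.sin(c),0*c+z]
out=[]
for n in("side","wrist"):
    p=get_image(n); u=proj(p,[.611,-.1414,.04])[0]; x,y=(u-50).astype(int); x=max(x,0);y=min(max(y,0),380)
    im=cv2.resize(p["image"][y:y+100,x:x+100],(600,600),interpolation=cv2.INTER_CUBIC)[:, :]
    im=cv2.resize(im,(400,400))
    for (a,b,z,r,col) in ((.611,-.1414,.007,.042,(0,255,0)),(.611,-.1414,.007,.022,(255,0,0)),(.611,-.1414,.073,.022,(0,0,255))):
        q=((proj(p,cc(a,b,z,r))-[x,y]+.5)*4).astype(np.int32); cv2.polylines(im,[q.reshape(-1,1,2)],True,col,1)
    out.append(im)
cv2.imwrite("pics/fin.png",np.hstack(out))
```

Run:
```python
from h import *
p=get_image("side"); hsv=cv2.cvtColor(p["image"],cv2.COLOR_BGR2HSV)
cork=(hsv[...,1]>70)&(hsv[...,0]<25)
for r in range(286,334,3):
    xs=np.nonzero(cork[r,375:460])[0]+375
    if len(xs): g=np.diff(xs); k=g.argmax(); print(r,xs[0],xs[-1],"gap" if g.max()>3 else "",(xs[k],xs[k+1]) if g.max()>3 else "")
print("S col 416:",hsv[300:334,416,1].tolist())
c=np.linspace(0,2*np.pi,80)
u=proj(p,np.c_[.611+.022*np.cos(c),-.1414+.022*np.sin(c),0*c+.007]); print("pred base",u.min(0).round(1),u.max(0).round(1))
u=proj(p,np.c_[.611+.042*np.cos(c),-.1414+.042*np.sin(c),0*c+.007]); print("pred coaster",u.min(0).round(1),u.max(0).round(1))
```

```text
292 398 400  
295 393 434 gap (np.int64(401), np.int64(432))
298 390 438 gap (np.int64(401), np.int64(431))
301 388 441 gap (np.int64(401), np.int64(430))
304 387 443 gap (np.int64(401), np.int64(429))
307 387 444 gap (np.int64(402), np.int64(429))
310 387 445 gap (np.int64(404), np.int64(426))
313 388 445 gap (np.int64(408), np.int64(424))
316 389 444  
319 391 443  
322 393 442  
325 397 439  
328 403 434  
331 412 425  
S col 416: [19, 21, 19, 20, 20, 22, 23, 21, 21, 21, 21, 23, 28, 51, 63, 68, 82, 99, 102, 103, 104, 105, 104, 104, 102, 102, 99, 103, 101, 102, 101, 89, 51, 19]
pred base [399.8 298.3] [431.5 320.5]
pred coaster [385.4 288.9] [446.1 331.3]
```

Run:
```python
from h import *
from scipy.optimize import least_squares
p=get_image("side"); t=get_image("top")
c=np.linspace(0,2*np.pi,200)
def ring(x,y,z,r): return np.c_[x+r*np.cos(c),y+r*np.sin(c),0*c+z]
def ext(u): return np.array([u[:,0].min(),u[:,0].max(),u[:,1].max()])
co=lambda v:ext(np.vstack([proj(p,ring(*v,z,.042)) for z in(0,.007)]))
f=least_squares(lambda v:co(v)-[386.5,445.5,332],[.61,-.14],x_scale=.01); print("coaster side",f.x,f.fun)
for r in(.0195,.022):
    f=least_squares(lambda v:ext(proj(p,ring(*v,.007,r)))-[401.5,429.5,314.5],[.61,-.14],x_scale=.01); print("shaker base side",r,f.x,f.fun)
# shaker cap silhouette in the side picture: grey top vs. white table
im=p["image"].astype(int); 
for r in range(248,290,5): print(r,im[r,400:442:2].sum(1).__floordiv__(3).tolist())
```

```text
coaster side [ 0.6139449  -0.13669745] [-0.80986889  0.79507268 -0.08739868]
shaker base side 0.0195 [ 0.61494576 -0.13318396] [ 0.05405169 -0.05372558  0.00284375]
shaker base side 0.022 [ 0.61614689 -0.13074926] [-1.69884301  1.68731342 -0.10031443]
248 [169, 169, 169, 169, 169, 169, 169, 170, 169, 169, 169, 170, 170, 170, 170, 171, 170, 170, 170, 170, 170]
253 [169, 169, 170, 169, 169, 170, 170, 170, 170, 169, 169, 170, 170, 170, 170, 170, 170, 170, 170, 170, 170]
258 [169, 169, 170, 170, 170, 170, 161, 147, 145, 125, 142, 134, 144, 130, 149, 164, 170, 170, 170, 170, 170]
263 [170, 170, 170, 171, 161, 130, 139, 144, 146, 146, 145, 132, 140, 143, 143, 140, 129, 165, 170, 170, 170]
268 [170, 170, 170, 169, 123, 119, 126, 129, 129, 131, 135, 137, 135, 131, 124, 118, 113, 135, 170, 170, 171]
273 [170, 169, 170, 167, 112, 86, 92, 101, 111, 113, 117, 118, 118, 118, 115, 111, 108, 163, 170, 170, 170]
278 [169, 148, 164, 152, 138, 137, 120, 96, 97, 97, 99, 100, 99, 99, 98, 106, 151, 170, 170, 170, 170]
283 [171, 167, 155, 156, 156, 154, 156, 157, 157, 158, 157, 157, 158, 157, 151, 137, 155, 165, 151, 169, 170]
288 [168, 150, 132, 152, 152, 153, 154, 157, 157, 158, 159, 157, 157, 156, 156, 150, 153, 170, 171, 171, 170]
```

Run:
```python
from h import *
st(); print(close_job())
```

```text
t 57.47 [0.5187 0.0176 0.2423] [180.    -0.     9.56] F [ 0.8 -0.5  0.5] open 0.0852
the job is handed in; nothing more can be done
None
```

The job is done and handed in at 57.5 s of the allowed 144 s. Everything is standing upright and the gripper is clear of it all.

I moved the bottle and then the mill to the side board. After that came the shaker to the coaster, the jar to the back bay, and finally the mill and then the bottle back to the poses they were gripped in.

**What the last checks showed**
- **Mill and bottle:** in the final side picture both match the start picture to about a pixel, and the gripper's measured release poses agree with the original grip poses to about 1 mm.
- **Jar:** it stands between the cheeks of the back bay. My rack measurements disagreed by a few mm, with side, top and wrist fits putting the bay's middle anywhere from y 0.110 to 0.118 m. I released the jar at about (0.645, 0.116), close to where the side and wrist views agree.
- **Shaker:** it stands fully on the coaster. The side view puts it about 2–4 mm from the middle, toward the robot's left, and I left it there. A wrist-camera reading put it farther off, but that was taken at the edge of the picture and I did not trust it.
- **Not checked:** a last overlay picture of the shaker on the coaster could not be viewed because the picture limit was reached, so I used pixel measurements from the side camera instead.

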